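# Clear the air valve and set it two turns open

### The job

First take the scraper off the air valve's base plate and lay it flat in the long compartment of the tray that is shaped for it, blade at the wide end, without dropping it. Then wind the valve wheel clockwise by its crank knob until it stops (fully shut), back it off counter-clockwise exactly two full turns, and finish there still gripping the crank knob between the fingers, wheel still. Leave the oil can, hammer and spanner alone.

Things in the scene. Friction and masses are not known exactly. Their poses are not given: they have to be found in the camera images.
- scraper_grip (a point): Centre of the scraper's wooden handle, half-way up. x along the tool towards the blade, z up. Handle 100 long x 24 wide x 26 high (mm), flat underside; the steel blade runs on from its front end: 70 x 36 x 3, level with the underside. Blade's end 120 ahead of this point, handle's rear end 50 behind. Starts on the valve's base plate, this point 13 above the plate and 19 above the bench.
- scraper_tip (a point): Middle of the scraper blade's front edge, 120 mm ahead of the handle's centre, 1.5 above the underside.
- scraper: The scraper, about 0.12 kg, balance point about 30 mm ahead of the handle's centre. Its origin lies on its underside at mid-length, 35 ahead of the handle's centre; same axes as scraper_grip.
- tray_slot (a point): Floor centre of the long compartment of the grey tray (214 x 190 mm, fixed, left or right of the valve). Floor 4 above the bench, walls 10 above the floor. 194 long (x), 36 wide where x is below 2 (handle), 52 wide where above (blade); x points to the wide end, z up. Scraper centred: handle centre at x = -35, 13 above this point. Two square compartments on the -y side hold other parts.
- wheel_axis (a point): On the upright axis of the valve's bare aluminium hand wheel, level with the crank knob's middle, 114 mm above the bench; x points to the knob. Rim circle radius 55, rim 14 thick, three spokes; rim top 22 and hub top 20 below this point, nothing but the knob stands higher. The brass valve is on a 210 x 300 x 6 grey base plate fixed to the bench.
- spinner: Crank knob upright on the wheel's rim, 55 mm from the wheel's axis: black, round, diameter 24 (slightly less at its ends), 40 tall; origin at its centre, 114 above the bench, underside 2 above the rim. It spins freely about its own upright axis: gripped from above, it can be carried round the circle without turning the gripper.
- wheel (a joint): Turn of the valve wheel in rad: 0 is fully shut, against a hard stop; it grows counter-clockwise seen from above (opening), up to 18.85 (three turns). Two full turns open is 12.57. It starts between 2.5 and 7.5. Friction holds it where it is left; turning it takes about 2 to 4 N at the knob.
- oil_can: Bystander: aluminium can, diameter 56, 120 tall, origin at the centre of its underside.
- hammer: Bystander: hammer lying on the bench beyond the work.
- spanner: Bystander: spanner lying flat on the bench beyond the work.
Mind the look-alikes: they are no part of the job. What is meant by the scraper is not pink or turquoise, and is the larger of those in its own colour.

How it is judged:
By the outcome, as a careful person would: the job done as asked, in the order asked, and still so for the second after the job is handed in, while the arm keeps its last pose, push and grip.
It also fails if it takes over 72 s, if anything falls off the work surface, if the arm or the gripper's body presses on something with over 40 N, if the wrist force passes 120 N, or if a joint passes its speed limit or range.

### The arm

A 6-joint arm with a two-finger parallel gripper is mounted at the origin on the work surface. World frame = base frame: x ahead of the robot, y to its left, z up, the work surface at z = 0. Lengths are in m, angles in rad, forces in N, time in s.
With the tool pointing down it reaches from about 0.4 to 0.825 m from the base axis. Payload 7 kg.
Tool frame: the origin (TCP) lies at the centre of the arm's flange, where the gripper is bolted on; the fingertips stand 178 mm ahead of it and the grasp point (between the pads) lies 159 mm ahead of it; z points along the fingers, y is the direction in which the jaws open and shut (so a half turn about z gives the same grasp; the last joint's range is limited). The gripper opens to 88 mm and grips with 3 to 60 N. Pads are 19 mm wide; open, the fingers measure 130 mm over their backs; the gripper's body (78 mm by 193 mm) begins 47 mm behind the grasp point.
Start: joints at [1.482, 0.359, 0.012, 0, -1.224, -0.288], TCP at [0.248, 0.628, 0.405] pointing down, gripper open.
Joint ranges: [-3.07, 3.07], [-1.43, 2.12], [-1.02, 1.25], [-3.03, 1.67], [-3.05, -0], [-3.03, 3.03]. Speed limits (rad/s): [2.39, 2.39, 3.01, 3.14, 3.14, 3.14].

### API

Orientations are given as [roll, pitch, yaw] about the fixed x, y, z axes, in that order (R = Rz(yaw) Ry(pitch) Rx(roll)).
In Python, from station import arm gives the robot as it stands.
- The arm moves only by the shell command python3 -m handwheel 'ROWS' [OPENING] [FORCE]. ROWS is JSON, a list of rows, each a list of 4 numbers: the shift along the world's x, y, z in cm, then the turn about the world's z in rad. In form: [[dx, dy, dz, yaw], ...]. A call has 1 to 20 rows; each row shifts and turns the commanded pose from where the row before left it; what a row does not reach is not made up. A row lasts 1/10 s, in which the tool goes at most 50 mm and 8.59 degrees, less where a joint would pass 70% of its speed; a pose out of reach is approached as far as the arm can. A call is refused whole if a number of a shift passes 5 or a number of a turn 0.15, either way. A call with a gripper value outside its range is refused whole. OPENING is the closure, from 0 (fully open) to 1 (shut), set as the call begins (- or left out, the last holds). The fingers move at their own pace and stop on an object; FORCE is the grip in N (left out, the last holds). Time passes only in rows, so rows that do not move let the fingers close. It gives the time, the measured TCP pose, the force and the opening at its end, in the units of the state.
- arm.get_state(): the state, without advancing time (a new reading comes with each control period).
- arm.grab_frame(name): name is "scene" or "side" or "wrist"; returns a dict with "image" (480x640x3 uint8, red, green, blue), "depth" (480x640 float32, m along the optical axis (not along the pixel's ray), 0 where there is no reading), "vfov" (degrees; the focal length in pixels is half the picture's height over the tangent of half this angle, whatever the lens; pixels are square), "cx", "cy" (the principal point, pixels), "k1" (the pictures are not rectified: a ray, as slopes to the right and down, at radius r is drawn at 1 + k1 r^2 times it, then the intrinsics apply), "rvec" (rotation vector, rad) and "tvec" (3), from world to camera coordinates, as OpenCV has them. Camera axes: x right, y down, z forward; pixel columns grow to the right and rows downward; lengths in m; the calibration is good to about 2 mm. A picture is of the moment at which its call begins.
- arm.job_done(): hands the job in, once; it reports no verdict.
The state is a dict: "t": time; "q": joint angles; "qd": joint speeds; "joint_efforts": joint torques, N m; "eef_pos": TCP position; "ee_rot": TCP orientation; "force": force on the tool from outside, world axes, zero at the start; "moment": the same for the moment, N m; "width": finger opening in m.
Only numpy, scipy, OpenCV 4.12 (cv2) and the standard library are available. Lean on these libraries where they do the work, as an engineer would, in place of code of your own. Each camera call takes 0.05 s, during which the arm holds its last target.

## Working session

There is one attempt and no reset: what is moved stays moved. The work goes in short steps, Python scripts to look and compute and a shell command to move; the robot and the scene stay as the last step left them, time stands still between calls to the robot, and variables do not carry over. Pictures are saved under pics/ and viewed, and the job is handed in when it is done.

```bash
ls; mkdir -p pics
cat > h.py <<'E'
import numpy as np, cv2
from station import arm
def K(f):
    fl=240/np.tan(np.radians(f['vfov'])/2)
    return np.array([[fl,0,f['cx']],[0,fl,f['cy']],[0,0,1.]])
def ray(f,uv):
    uv=np.atleast_2d(np.float64(uv)).reshape(-1,1,2)
    n=cv2.undistortPoints(uv,K(f),np.array([f['k1'],0,0,0.])).reshape(-1,2)
    R=cv2.Rodrigues(np.float64(f['rvec']))[0]; t=np.float64(f['tvec']).reshape(3)
    d=np.c_[n,np.ones(len(n))]@R
    return -R.T@t,d
def onz(f,uv,z):
    c,d=ray(f,uv); return c+d*((z-c[2])/d[:,2])[:,None]
def depthpt(f,uv):
    c,d=ray(f,uv); uv=np.atleast_2d(uv).astype(int)
    return c+d*f['depth'][uv[:,1],uv[:,0]][:,None]
def proj(f,P):
    p,_=cv2.projectPoints(np.float64(P).reshape(-1,1,3),np.float64(f['rvec']),np.float64(f['tvec']),K(f),np.array([f['k1'],0,0,0.]))
    return p.reshape(-1,2)
def save(f,name): cv2.imwrite('pics/'+name,f['image'][...,::-1])
E
python3 - <<'E'
from h import *
import pickle
for n in ['scene','side','wrist']:
    f=arm.grab_frame(n); save(f,n+'0.png'); pickle.dump(f,open(n+'0.pkl','wb'))
    print(n,f['vfov'],f['cx'],f['cy'],f['k1'],ray(f,[[320,240]]))
print(arm.get_state())
E
```

```text
pics
scene 49.891324775257466 322.34737874387315 244.7914952002934 -0.14253469352202394 (array([1.16190045, 0.09890491, 0.91941019]), array([[-0.61162558, -0.20613839, -0.76389008]]))
side 43.787920309112096 322.71487409258737 238.8814313559834 -0.16457672889702324 (array([-0.15490359, -1.0723151 ,  0.98242791]), array([[ 0.45032536,  0.65552018, -0.60623802]]))
wrist 69.3052037856293 318.45534370038865 231.09373551479942 -0.014581977996278686 (array([0.32470033, 0.5960967 , 0.38500506]), array([[-0.30509701,  0.11566554, -0.94562944]]))
{'t': 0.15, 'q': array([ 1.48212909e+00,  3.59211703e-01,  1.12952345e-02, -2.45949822e-04,
       -1.22407520e+00, -2.88102266e-01]), 'qd': array([-5.11048211e-04, -2.25770310e-03,  2.19105142e-03,  8.69209392e-05,
        4.12159668e-05,  1.66220482e-03]), 'joint_efforts': array([-9.75265102e-04, -5.83275819e+01,  2.93291473e+01,  7.00118825e+00,
        8.80185398e-03, -1.10650365e-04]), 'eef_pos': array([0.24829769, 0.62753079, 0.4039575 ]), 'ee_rot': array([ 3.14038088e+00, -1.17954174e-04, -3.76853144e-01]), 'force': array([ 0.5780204 , -0.77873057, -0.54345445]), 'moment': array([0.00634489, 0.0309472 , 0.00920137]), 'width': 0.08750963051196006}
```

View pics/scene0.png

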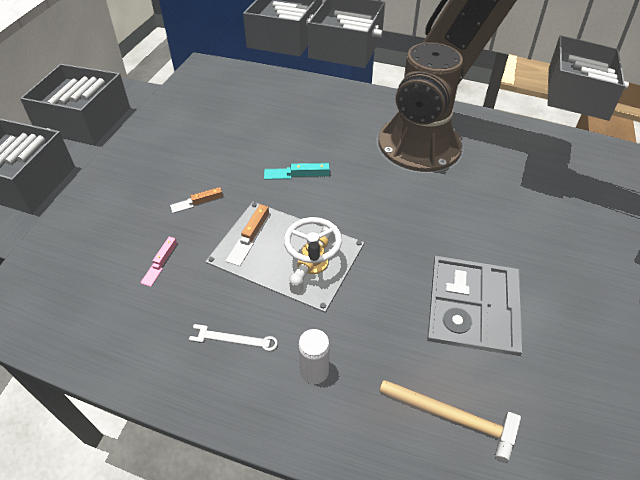

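View pics/side0.png

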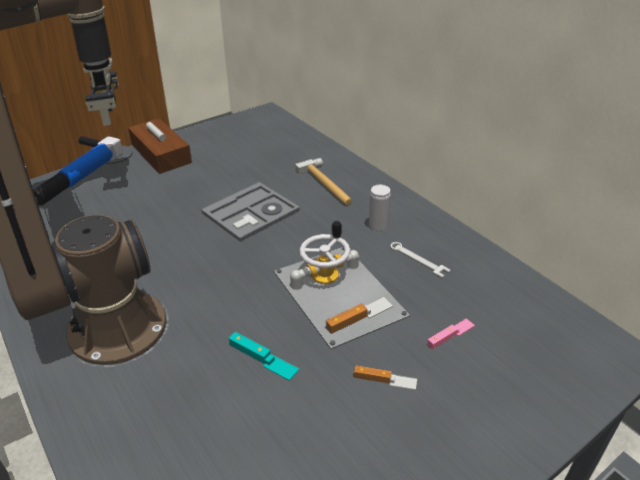

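View pics/wrist0.png

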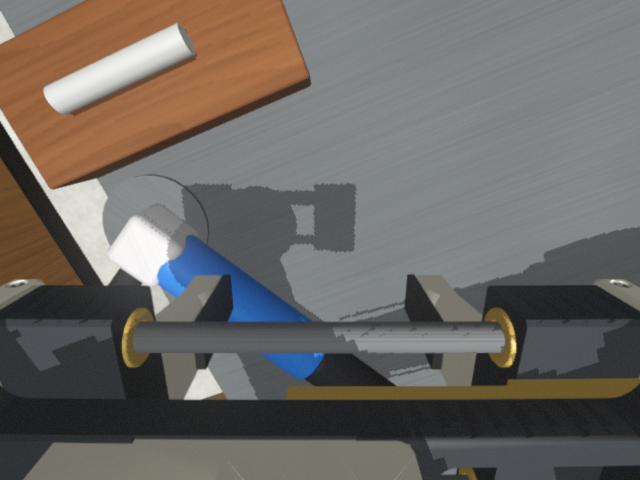

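The scene view has four scrapers: brown on the plate at (250,232), brown on the bench at (197,199), turquoise at (297,171) and pink at (158,261). The brown one on the base plate looks the larger of the two brown ones, so it fits. I'll confirm that in an enlarged crop and by size.

Run:
```python
import pickle
from h import *
f=pickle.load(open('scene0.pkl','rb')); s=pickle.load(open('side0.pkl','rb'))
a=cv2.resize(f['image'][160:320,160:375],None,fx=3.6,fy=3.6,interpolation=cv2.INTER_CUBIC)
cv2.imwrite('pics/crop1.png',a[...,::-1])
a=cv2.resize(s['image'][180:400,190:430],None,fx=2.7,fy=2.7,interpolation=cv2.INTER_CUBIC)
cv2.imwrite('pics/crop2.png',a[...,::-1])
a=cv2.resize(f['image'][245:365,415:535],None,fx=4.9,fy=4.9,interpolation=cv2.INTER_CUBIC)
cv2.imwrite('pics/crop3.png',a[...,::-1])
for n,g in (('scene',f),('side',s)):
    hsv=cv2.cvtColor(g['image'],cv2.COLOR_RGB2HSV)
    m=cv2.inRange(hsv,(5,140,60),(18,255,255))
    k,l,st,c=cv2.connectedComponentsWithStats(m)
    for i in range(1,k):
        if 80<st[i,4]<3000:
            ys,xs=np.where(l==i); r=cv2.minAreaRect(np.c_[xs,ys].astype(np.float32))
            print(n,st[i],c[i],r)
```

```text
side [327 304  40  29 509] [346.11984283 317.88801572] ((346.3167419433594, 317.6131286621094), (12.890154838562012, 42.951332092285156), 64.65382385253906)
side [354 366  37  16 394] [371.76142132 373.54060914] ((371.8419189453125, 373.5013732910156), (36.0273551940918, 11.333281517028809), 8.972626686096191)
```

View pics/crop1.png

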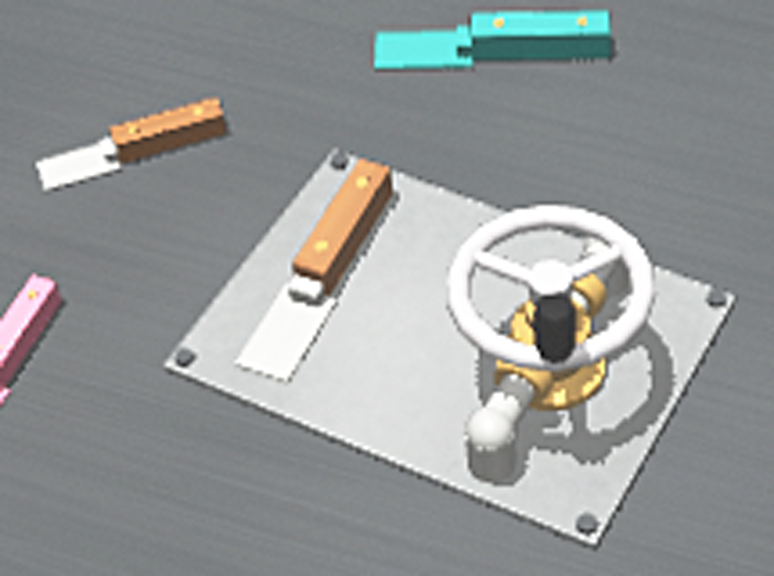

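View pics/crop2.png

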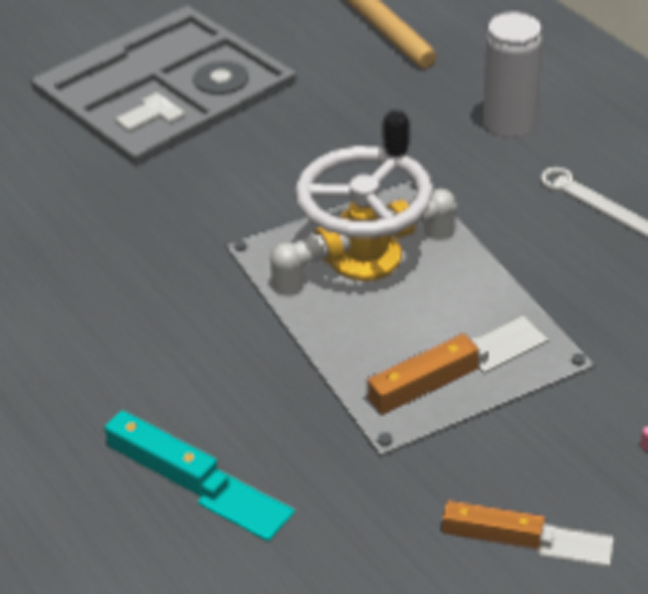

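View pics/crop3.png

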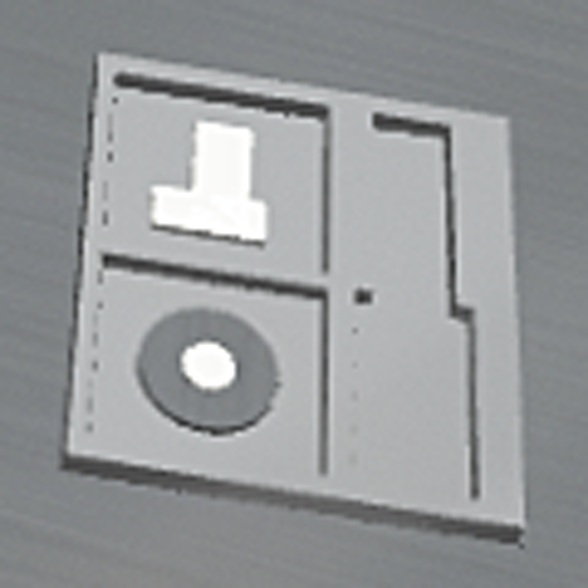

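The picks: the scraper on the plate (crop centre (320,270)) is the larger brown one, with handle and blade visibly longer than the brown one on the bench. The tray's wide end faces away from the robot, and the compartment is on the +y side. Next I'll measure all of these.

Run:
```python
import pickle
from h import *
f=pickle.load(open('scene0.pkl','rb')); s=pickle.load(open('side0.pkl','rb'))
np.set_printoptions(precision=4,suppress=True)
A=lambda p:np.array(p)/3.6+[160,160]-.36
B=lambda p:np.array(p)/2.7+[190,180]-.32
C=lambda p:np.array(p)/4.9+[415,245]-.4
def tri(p,q):
    (c1,d1),(c2,d2)=ray(f,p),ray(s,q)
    out=[]
    for a,b in zip(d1,d2):
        M=np.c_[a,-b]; t=np.linalg.lstsq(M,c2-c1,rcond=None)[0]
        P,Q=c1+a*t[0],c2+b*t[1]; out.append(np.r_[(P+Q)/2,np.linalg.norm(P-Q)])
    return np.array(out)
print('rivets scene',onz(f,A([[362,182],[320,246]]),.032)); print('side',onz(s,B([[394,377],[453,349]]),.032))
print(tri(A([[362,182],[320,246]]),B([[394,377],[453,349]])))
print('tip scene',onz(f,A([[235,363],[290,381]]),.009)); print('side',onz(s,B([[522,318],[547,339]]),.009))
# handle top face by color: bright orange
for n,g,(x0,x1,y0,y1) in (('scene',f,(235,275,200,245)),('side',s,(320,375,300,335))):
    hsv=cv2.cvtColor(g['image'],cv2.COLOR_RGB2HSV)
    sub=hsv[y0:y1,x0:x1]; m=cv2.inRange(sub,(3,90,175),(22,255,255))
    ys,xs=np.where(m>0); r=cv2.minAreaRect(np.c_[xs+x0,ys+y0].astype(np.float32))
    P=onz(g,cv2.boxPoints(r),.032); print(n,len(xs),r,P.mean(0)); print(P)
print('tray scene corners',onz(f,C([[98,53],[510,118],[522,532],[68,457]]),.014))
print('slot walls scene: top-corner',onz(f,C([[372,115],[452,127],[455,310],[474,313],[476,497]]),.014))
print('tray side corners TL,top,R,bot',onz(s,B([[34,82],[188,7],[296,76],[136,157]]),.014))
# knob
P=[]
for n,g,(x0,x1,y0,y1) in (('scene',f,(300,330,232,266)),('side',s,(328,346,215,245))):
    v=g['image'][y0:y1,x0:x1].max(2); m=(v<60).astype(np.uint8)
    k,l,st,c=cv2.connectedComponentsWithStats(m); i=1+st[1:,4].argmax()
    print(n,st[i],c[i]+[x0,y0]); P.append((c[i]+[x0,y0])[None])
print('knob',tri(P[0],P[1]),onz(f,P[0],.114),onz(s,P[1],.114))
# wheel rim in scene: bright pixels ellipse; hub
print('hub',tri(A([[550,275]]),B([[364,186]])),onz(f,A([[550,275]]),.094),onz(s,B([[364,186]]),.094))
print('plate corners',onz(f,A([[335,150],[735,297],[598,545],[166,365]]),.006))
```

```text
rivets scene [[ 0.4095 -0.3045  0.032 ]
 [ 0.4702 -0.3079  0.032 ]]
side [[ 0.4097 -0.3046  0.032 ]
 [ 0.4696 -0.3075  0.032 ]]
[[ 0.4096 -0.3045  0.032   0.0002]
 [ 0.4698 -0.3077  0.0319  0.0007]]
tip scene [[ 0.5588 -0.3295  0.009 ]
 [ 0.5605 -0.291   0.009 ]]
side [[ 0.5579 -0.2945  0.009 ]
 [ 0.5581 -0.3282  0.009 ]]
scene 288 ((254.550537109375, 219.53248596191406), (8.71220588684082, 36.23075866699219), 32.735225677490234) [ 0.4401 -0.3052  0.032 ]
[[ 0.4881 -0.3186  0.032 ]
 [ 0.3839 -0.3141  0.032 ]
 [ 0.3928 -0.2914  0.032 ]
 [ 0.4957 -0.2969  0.032 ]]
side 299 ((346.5000305175781, 314.0000305175781), (7.602630138397217, 40.24921798706055), 63.43495178222656) [ 0.4404 -0.3056  0.032 ]
[[ 0.3933 -0.2936  0.032 ]
 [ 0.4946 -0.2956  0.032 ]
 [ 0.4867 -0.318   0.032 ]
 [ 0.3869 -0.3153  0.032 ]]
tray scene corners [[0.3964 0.1143 0.014 ]
 [0.3724 0.3043 0.014 ]
 [0.587  0.3292 0.014 ]
 [0.6098 0.1428 0.014 ]]
slot walls scene: top-corner [[0.3914 0.2418 0.014 ]
 [0.3864 0.2785 0.014 ]
 [0.4866 0.2901 0.014 ]
 [0.4856 0.2984 0.014 ]
 [0.5764 0.3088 0.014 ]]
tray side corners TL,top,R,bot [[0.3734 0.2964 0.014 ]
 [0.5842 0.3266 0.014 ]
 [0.6051 0.1354 0.014 ]
 [0.3966 0.1123 0.014 ]]
scene [ 8 14 11 15 91] [313.3626 253.6703]
side [  4   7  10  16 131] [336.1527 229.1985]
knob [[ 0.5509 -0.1193  0.1104  0.0037]] [[ 0.5552 -0.1195  0.114 ]] [[ 0.5473 -0.1213  0.114 ]]
hub [[ 0.495  -0.1434  0.0923  0.0014]] [[ 0.4958 -0.1425  0.094 ]] [[ 0.494  -0.1459  0.094 ]]
plate corners [[ 0.3655 -0.3459  0.006 ]
 [ 0.404  -0.0496  0.006 ]
 [ 0.6101 -0.074   0.006 ]
 [ 0.5724 -0.3715  0.006 ]]
```

The measurements agree across views. The handle centre is about (0.440,-0.306) with scraper yaw about -0.05, and it measures 119 mm to the tip. The knob is about (0.551,-0.12), the hub about (0.495,-0.1434), and the tray yaw is about 0.12. I'll pass over the tray first so the wrist camera can measure the slot better.

```bash
python3 -m handwheel '[[1.8,-4.6,0,0.055],[1.8,-4.6,0,0.055],[1.8,-4.6,0,0.055],[1.8,-4.6,0,0.055],[1.8,-4.6,0,0.055],[1.8,-4.6,0,0.055],[1.8,-4.6,0,0.055],[1.8,-4.6,0,0.055],[1.6,-4.6,0,0.055],[0,0,0,0],[0,0,0,0],[0,0,0,0]]'
python3 - <<'E'
from h import *
import pickle
f=arm.grab_frame('wrist'); save(f,'wrist1.png'); pickle.dump(f,open('wrist1.pkl','wb'))
print(arm.get_state()['eef_pos'],arm.get_state()['ee_rot'],arm.get_state()['t'])
E
```

```text
t: 1.35
eef_pos: [0.4083, 0.214, 0.4047]
ee_rot: [-3.141, -0.0, 0.118]
force: [0.4, 0.3, -0.5]
width: 0.0876
[0.40823513 0.21442495 0.40459857] [-3.14156528e+00  2.99256535e-05  1.18760957e-01] 1.4
```

View pics/wrist1.png

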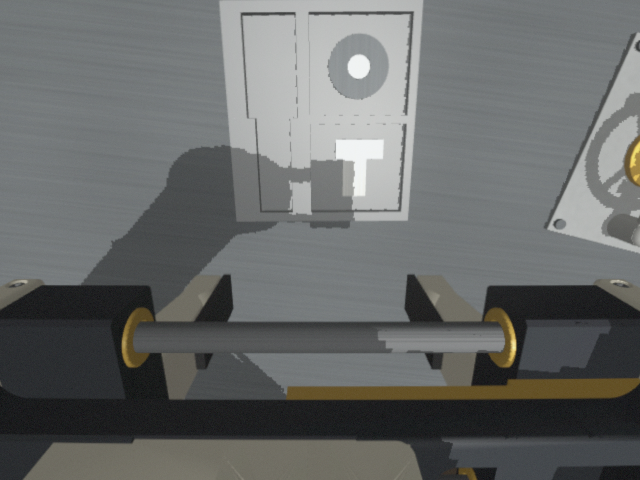

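The wrist view shows the whole tray, with the wide part of the slot at about (243..297, 13..118) and the narrow part at about (257..291, 118..211).

Run:
```python
import pickle
from h import *
f=pickle.load(open('wrist1.pkl','rb'))
a=cv2.resize(f['image'][0:225,210:360],None,fx=2.66,fy=2.66,interpolation=cv2.INTER_CUBIC)
a=cv2.convertScaleAbs(a,alpha=1.0)
cv2.imwrite('pics/crop4.png',a[...,::-1])
```

```text
(no output)
```

View pics/crop4.png

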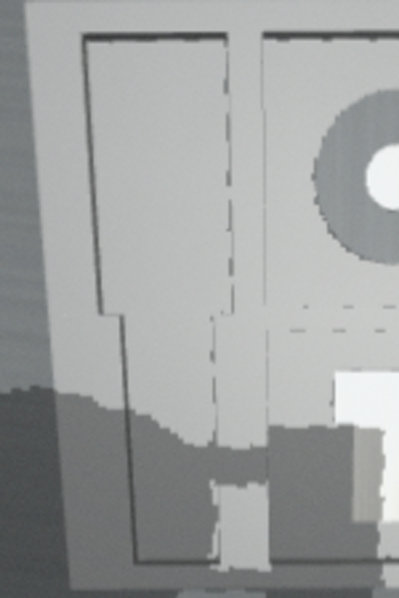

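Run:
```python
import pickle
from h import *
np.set_printoptions(precision=4,suppress=True)
f=pickle.load(open('wrist1.pkl','rb'))
D=lambda p:np.array(p)/2.66+[210,0]-.3
n=['wideL far','wideL near','narL far','narL near','wideR far','wideR near','narR far','narR near']
P=onz(f,D([[82,33],[98,315],[119,317],[133,563],[228,33],[234,313],[212,318],[218,563]]),.014)
for a,b in zip(n,P): print(a,b)
for a,b in ((0,4),(1,5),(2,6),(3,7)): print(np.linalg.norm(P[a]-P[b]),(P[a]+P[b])/2)
far=(P[0]+P[4])/2; near=(P[3]+P[7])/2
print('len',np.linalg.norm(far-near),'yaw',np.arctan2(*(far-near)[[1,0]]),'centre',(far+near)/2, )
T=onz(f,[[221,2],[421,2],[407,221],[237,221]],.014); print(T,T.mean(0))
# other-view reprojection
s=pickle.load(open('scene0.pkl','rb')); print(proj(s,P))
```

```text
wideL far [0.5794 0.3077 0.014 ]
wideL near [0.4846 0.2964 0.014 ]
narL far [0.4848 0.2884 0.014 ]
narL near [0.3882 0.2764 0.014 ]
wideR far [0.5853 0.2563 0.014 ]
wideR near [0.4915 0.2447 0.014 ]
narR far [0.4886 0.2529 0.014 ]
narR near [0.3924 0.2413 0.014 ]
0.05172688934779854 [0.5824 0.282  0.014 ]
0.05222605353075661 [0.488  0.2705 0.014 ]
0.03571560325181347 [0.4867 0.2706 0.014 ]
0.03529719519453149 [0.3903 0.2588 0.014 ]
len 0.1934106195451701 yaw 0.1200509151695303 centre [0.4863 0.2704 0.014 ]
[[0.5857 0.3263 0.014 ]
 [0.6077 0.1406 0.014 ]
 [0.3966 0.1128 0.014 ]
 [0.3742 0.3008 0.014 ]] [0.491  0.2201 0.014 ]
[[511.0574 347.1324]
 [510.4554 307.8782]
 [506.7246 306.9722]
 [505.8372 270.9073]
 [485.7334 342.8663]
 [486.1707 304.1217]
 [490.1266 304.0682]
 [490.2605 268.3539]]
```

The slot fits the given sizes: 193.4 long, 51.9 and 35.5 wide. Its centre is (0.4863,0.2704) and its yaw 0.120. Next I'll move over the valve and scraper.

```bash
python3 -m handwheel '[[0.2,-4.8,0,-0.017],[0.2,-4.8,0,-0.017],[0.2,-4.8,0,-0.017],[0.2,-4.8,0,-0.017],[0.2,-4.8,0,-0.017],[0.2,-4.8,0,-0.017],[0.2,-4.8,0,-0.017],[0.2,-4.8,0,-0.017],[0.2,-4.8,0,-0.017],[0.2,-4.8,0,-0.017],[0,0,0,0],[0,0,0,0],[0,0,0,0]]'
python3 - <<'E'
from h import *
import pickle
f=arm.grab_frame('wrist'); save(f,'wrist2.png'); pickle.dump(f,open('wrist2.pkl','wb'))
print(arm.get_state()['eef_pos'],arm.get_state()['ee_rot'],arm.get_state()['t'])
E
```

```text
t: 2.7
eef_pos: [0.4289, -0.2653, 0.4043]
ee_rot: [-3.141, 0.001, -0.05]
force: [-0.4, -0.4, 0.3]
width: 0.0873
[ 0.4288689  -0.26502384  0.40459175] [-3.14142927e+00  1.00137144e-04 -4.95644304e-02] 2.75
```

View pics/wrist2.png

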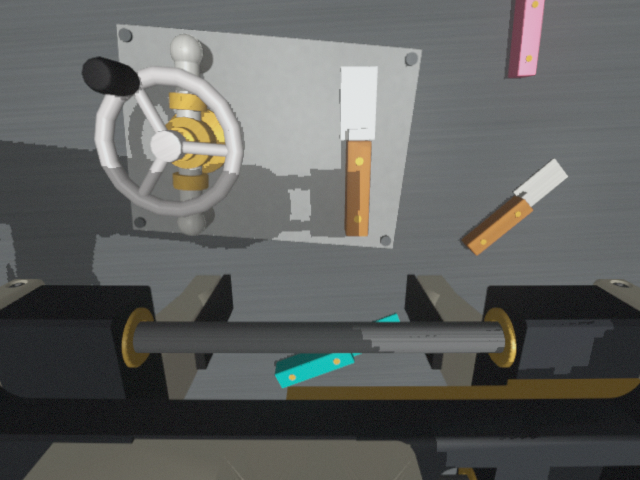

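The wrist view shows the scraper with its handle at (358,188) and blade tip at (359,67). The wheel hub is at (167,146), and the knob top at about (100,75).

Run:
```python
import pickle
from h import *
np.set_printoptions(precision=4,suppress=True)
f=pickle.load(open('wrist2.pkl','rb'))
a=cv2.resize(f['image'][20:250,80:400],None,fx=2.4,fy=2.4,interpolation=cv2.INTER_CUBIC); cv2.imwrite('pics/crop5.png',a[...,::-1])
hsv=cv2.cvtColor(f['image'],cv2.COLOR_RGB2HSV)
m=cv2.inRange(hsv,(5,120,60),(18,255,255)); m[:,:330]=0; m[:,400:]=0;m[260:]=0
ys,xs=np.where(m>0); P=np.c_[xs,ys].astype(np.float32); r=cv2.minAreaRect(P); print(r); b=onz(f,cv2.boxPoints(r),.032); print(b,b.mean(0))
print('rivets',onz(f,[[359.5,160.5],[357.5,218.5]],.032),'tip corners',onz(f,[[341,67],[377,67]],.009))
# wheel rim outer edge by bright mask
v=f['image'].min(2); 
print('hub',onz(f,[[166.5,146]],.094))
P=np.array([[96,140],[170,216],[244,150],[170,66]],float)
print('rim extremes at .085',onz(f,P,.085))
d=f['depth']; 
ys,xs=np.where((d>0)&(np.indices(d.shape)[0]<270)); q=depthpt(f,np.c_[xs,ys]); 
k=(q[:,2]>.078)&(q[:,2]<.1)&(q[:,0]<.6)&(q[:,1]>-.3); print(k.sum()); w=q[k]
(cx,cy),R=cv2.minEnclosingCircle(w[:,:2].astype(np.float32)); print('wheel circle',cx,cy,R,w[:,2].max())
A=np.c_[2*w[:,:2],np.ones(len(w))]
h=w[np.hypot(w[:,0]-cx,w[:,1]-cy)>.045]; A=np.c_[2*h[:,:2],np.ones(len(h))]; s=np.linalg.lstsq(A,(h[:,:2]**2).sum(1),rcond=None)[0]; print('fit',s[:2],np.sqrt(s[2]+s[0]**2+s[1]**2))
k=(q[:,2]>.128)&(q[:,2]<.16)&(q[:,0]<.62); w=q[k]; print('knob top',len(w),w.min(0),w.max(0),w.mean(0))
```

```text
((357.54937744140625, 187.96934509277344), (22.375457763671875, 94.3702621459961), 1.8476102352142334)
[[ 0.3936 -0.2924  0.032 ]
 [ 0.4914 -0.2981  0.032 ]
 [ 0.4896 -0.3202  0.032 ]
 [ 0.3916 -0.3164  0.032 ]] [ 0.4416 -0.3068  0.032 ]
rivets [[ 0.4713 -0.3093  0.032 ]
 [ 0.411  -0.3063  0.032 ]] tip corners [[ 0.5613 -0.2948  0.009 ]
 [ 0.5595 -0.3305  0.009 ]]
hub [[ 0.498  -0.1446  0.094 ]]
rim extremes at .085 [[ 0.5057 -0.0817  0.085 ]
 [ 0.4366 -0.1328  0.085 ]
 [ 0.4909 -0.206   0.085 ]
 [ 0.5589 -0.1545  0.085 ]]
9194
wheel circle 0.49802517890930176 -0.14417044818401337 0.061911046504974365 0.09990508526546954
fit [ 0.498  -0.1459] 0.053890715913693654
knob top 1108 [ 0.5368 -0.1357  0.128 ] [ 0.5607 -0.1127  0.1372] [ 0.5485 -0.1257  0.1342]
```

View pics/crop5.png

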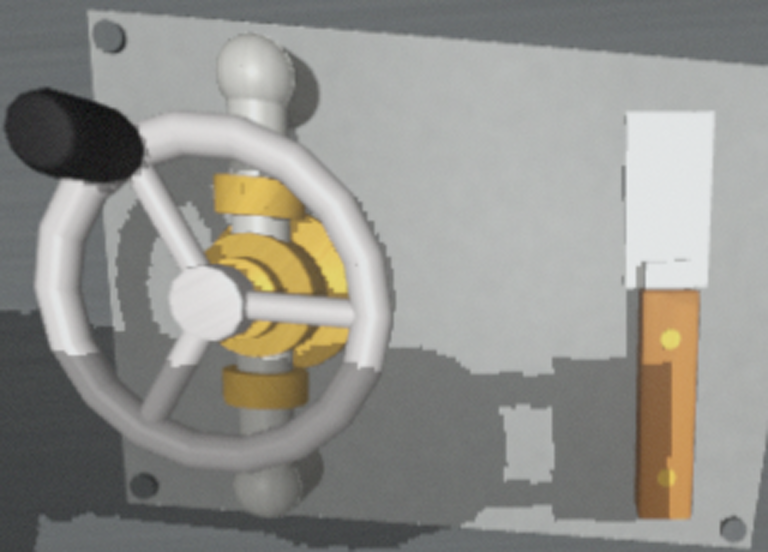

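```bash
python3 -m handwheel '[[1.85,-2.15,0,0],[1.85,-2.15,0,0],[0,0,-4,0],[0,0,-4,0],[0,0,-4,0],[0,0,-3,0],[0,0,-2.5,0],[0,0,-1,0],[0,0,0,0],[0,0,0,0],[0,0,0,0]]' 0 30
python3 -c "
from station import arm
s=arm.get_state();print(s['eef_pos'],s['ee_rot'],s['t'])"
```

```text
t: 3.85
eef_pos: [0.4662, -0.3092, 0.2213]
ee_rot: [3.141, -0.003, -0.051]
force: [-0.8, -0.1, 0.8]
width: 0.0876
[ 0.46619373 -0.30924088  0.22129468] [ 3.14085536e+00 -2.66755305e-03 -5.09386842e-02] 3.85
```

```bash
python3 -m handwheel '[[0,0.1,-1.2,0],[0,0,-1.2,0],[0,0,0,0],[0,0,0,0],[0,0,0,0]]' 0 30
python3 - <<'E'
from h import *
f=arm.grab_frame('wrist'); save(f,'wrist3.png');f=arm.grab_frame('side'); save(f,'side3.png')
s=arm.get_state();print(s['eef_pos'],s['ee_rot'],s['t'],s['force'])
a=cv2.resize(f['image'][180:400,230:470],None,fx=2.7,fy=2.7,interpolation=cv2.INTER_CUBIC); cv2.imwrite('pics/crop6.png',a[...,::-1])
E
```

```text
t: 4.35
eef_pos: [0.4655, -0.3085, 0.1957]
ee_rot: [3.141, 0.0, -0.052]
force: [-0.2, -0.9, 0.7]
width: 0.0876
[ 0.46553227 -0.30847255  0.19590388] [ 3.14144526e+00 -4.24298108e-04 -5.17874356e-02] 4.45 [-0.10605157 -0.30909568 -0.39499725]
```

View pics/wrist3.png

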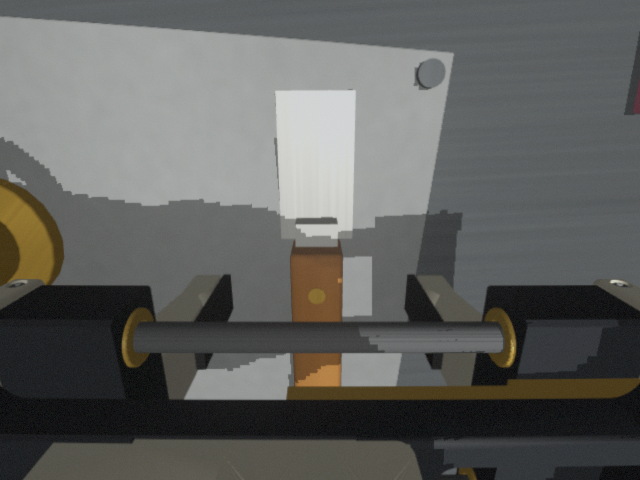

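View pics/crop6.png

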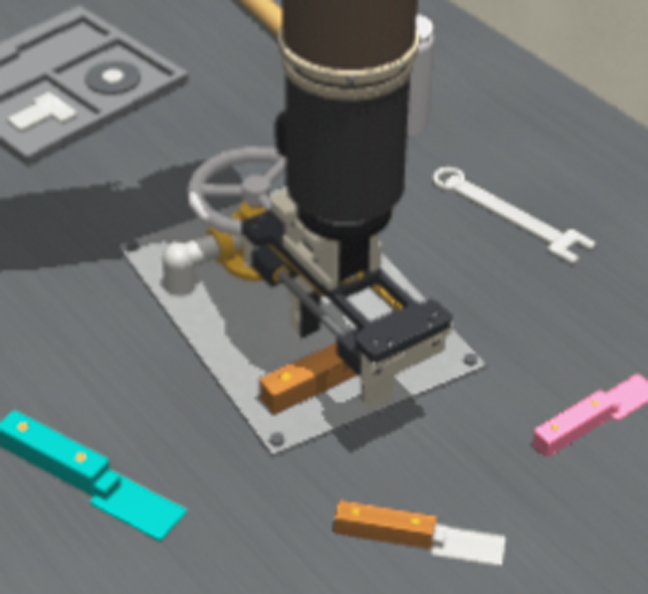

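The scraper lies centred between the fingers, with the handle at (317,300) in the wrist view. I'll raise 1.5 mm for clearance to the tray wall and close.

```bash
python3 -m handwheel '[[0,0,0.15,0],[0,0,0,0],[0,0,0,0],[0,0,0,0],[0,0,0,0],[0,0,0,0],[0,0,0,0],[0,0,0,0]]' 1 35
python3 -m handwheel '[[0,0,0.5,0],[0,0,1,0],[0,0,1,0],[0,0,2,0],[0,0,0,0],[0,0,0,0],[0,0,0,0]]'
python3 - <<'E'
from h import *
f=arm.grab_frame('wrist'); save(f,'wrist4.png');f=arm.grab_frame('side')
s=arm.get_state();print(s['eef_pos'],s['ee_rot'],s['t'],s['force'],s['moment'],s['width'])
a=cv2.resize(f['image'][180:400,230:470],None,fx=2.7,fy=2.7,interpolation=cv2.INTER_CUBIC); cv2.imwrite('pics/crop7.png',a[...,::-1])
E
```

```text
t: 5.25
eef_pos: [0.4653, -0.3084, 0.1971]
ee_rot: [-3.142, 0.0, -0.052]
force: [-0.4, 0.1, -0.2]
width: 0.029
t: 5.95
eef_pos: [0.465, -0.3082, 0.2419]
ee_rot: [-3.141, 0.0, -0.052]
force: [-0.1, -0.6, -1.8]
width: 0.0236
[ 0.46506983 -0.30827499  0.24159942] [-3.14126561e+00  1.04279387e-03 -5.19490217e-02] 6.05 [-0.19797469 -0.70367223 -0.71279059] [-0.06183485  0.00877632  0.01810016] 0.023644001348773577
```

View pics/wrist4.png

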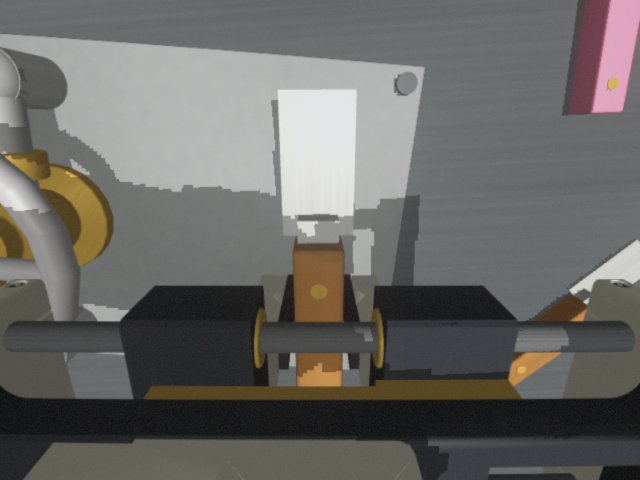

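View pics/crop7.png

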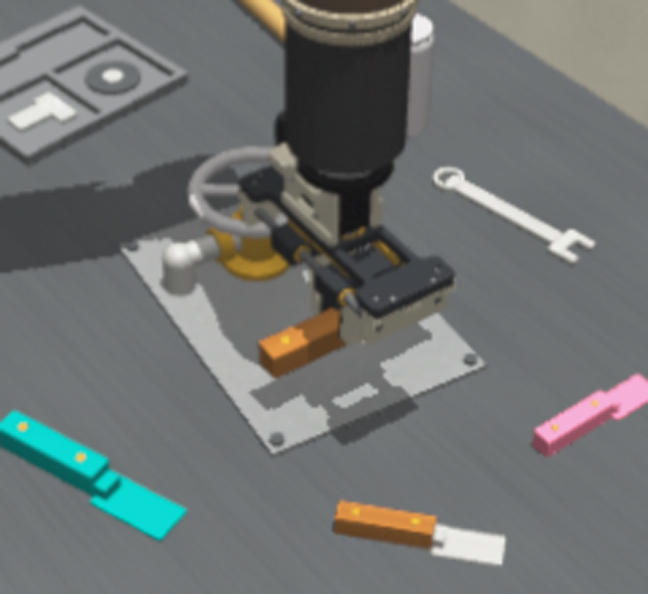

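The scraper is held and level, with its blade tip unchanged at row 91 and a width of 23.6 mm. Next I'll lift and carry it to the tray.

```bash
python3 -m handwheel '[[0,0,2.5,0],[0,0,4,0],[0,0,4,0],[0.1,2,0,0],[0.1,4,0,0.016],[0.1,4.6,0,0.016],[0.1,4.6,0,0.016],[0.1,4.6,0,0.016],[0.1,4.6,0,0.016],[0.1,4.6,0,0.016],[0.1,4.6,0,0.016],[0.1,4.6,0,0.016],[0.1,4.6,0,0.016],[0.1,4.6,0,0.016],[0.1,4.6,0,0.016],[0,4,0,0.012],[0,2,0,0],[0,0,0,0],[0,0,0,0],[0,0,0,0]]'
python3 - <<'E'
from h import *
f=arm.grab_frame('wrist'); save(f,'wrist5.png')
s=arm.get_state();print(s['eef_pos'],s['ee_rot'],s['t'],s['force'],s['moment'],s['width'])
E
```

```text
t: 8.05
eef_pos: [0.4773, 0.2706, 0.3468]
ee_rot: [3.141, 0.001, 0.135]
force: [0.2, -0.2, -1.3]
width: 0.0237
[0.4773497  0.2704877  0.34704218] [3.14120120e+00 4.72681825e-04 1.35087488e-01] 8.1 [ 1.10166007  1.25191747 -2.26204264] [-0.03702161 -0.00167847 -0.01307314] 0.02358933230452453
```

View pics/wrist5.png

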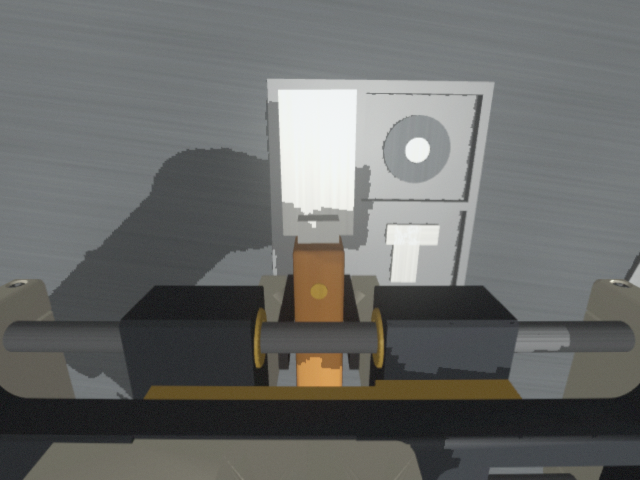

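```bash
python3 -m handwheel '[[-0.15,-0.1,-3,-0.015],[0,0,-4,0],[0,0,-3.5,0],[0,0,-2,0],[0,0,-1,0],[0,0,0,0],[0,0,0,0],[0,0,0,0]]'
python3 - <<'E'
from h import *
f=arm.grab_frame('wrist'); save(f,'wrist6.png')
s=arm.get_state();print(s['eef_pos'],s['ee_rot'],s['t'],s['force'],s['moment'],s['width'])
E
```

```text
t: 8.9
eef_pos: [0.4764, 0.2709, 0.2136]
ee_rot: [-3.14, -0.002, 0.121]
force: [-0.6, 0.2, -1.8]
width: 0.0235
[0.47627976 0.2709108  0.21357018] [-3.14000050e+00 -1.95896421e-03  1.21253101e-01] 8.95 [ 0.41948555 -0.01283796 -1.16271162] [-0.01296333 -0.02048866  0.01921722] 0.023537649990797074
```

View pics/wrist6.png

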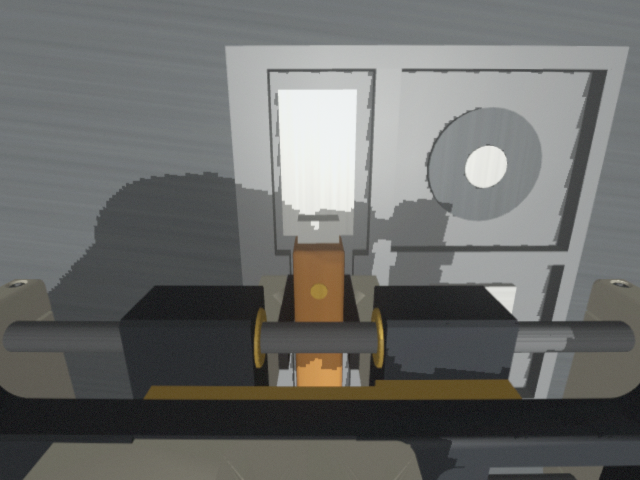

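The blade sits over the wide end, about 2 mm towards +y: its centre is at column 317 and the slot's at 321. I'll correct that and lower.

```bash
python3 -m handwheel '[[-0.05,-0.15,-0.8,0],[0,0,-0.6,0],[0,0,-0.2,0],[0,0,0,0],[0,0,0,0],[0,0,0,0]]'
python3 -m handwheel '[[0,0,-0.15,0],[0,0,0,0],[0,0,0,0]]'
python3 -c "
from station import arm
s=arm.get_state();print(s['eef_pos'],s['ee_rot'],s['t'],s['force'])"
```

```text
t: 9.55
eef_pos: [0.4752, 0.2693, 0.1971]
ee_rot: [3.142, -0.0, 0.122]
force: [-5.5, -0.8, 14.0]
width: 0.0238
t: 9.85
eef_pos: [0.4752, 0.2693, 0.197]
ee_rot: [-3.141, -0.001, 0.123]
force: [-11.5, -2.7, 28.5]
width: 0.0235
[0.47519063 0.26925577 0.1970098 ] [-3.14148566e+00 -8.94604054e-04  1.22632113e-01] 9.85 [-11.52916099  -2.73777308  28.51604454]
```

```bash
python3 -m handwheel '[[0,0,0.2,0],[0,0,0,0]]'
python3 - <<'E'
from h import *
f=arm.grab_frame('wrist'); save(f,'wrist7.png')
s=arm.get_state();print(s['eef_pos'],s['ee_rot'],s['t'],s['force'],s['moment'],s['width'])
f=arm.grab_frame('scene')
a=cv2.resize(f['image'][220:370,400:560],None,fx=4,fy=4,interpolation=cv2.INTER_CUBIC); cv2.imwrite('pics/crop8.png',a[...,::-1])
E
```

```text
t: 10.05
eef_pos: [0.4754, 0.2693, 0.1971]
ee_rot: [-3.141, -0.001, 0.122]
force: [-4.4, 0.5, 10.2]
width: 0.0237
[0.47538507 0.26932307 0.19706415] [-3.14134334e+00 -4.18038323e-04  1.21596972e-01] 10.1 [-3.62431663 -0.26111295 10.22746128] [-0.04602872  1.52262739  0.01869823] 0.023479702634416882
```

View pics/wrist7.png

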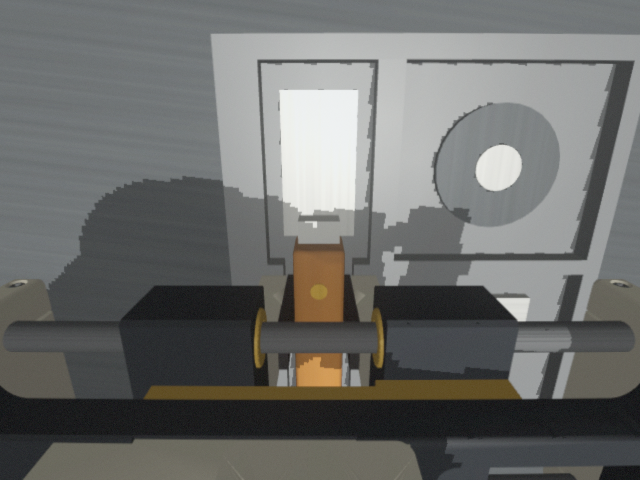

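View pics/crop8.png

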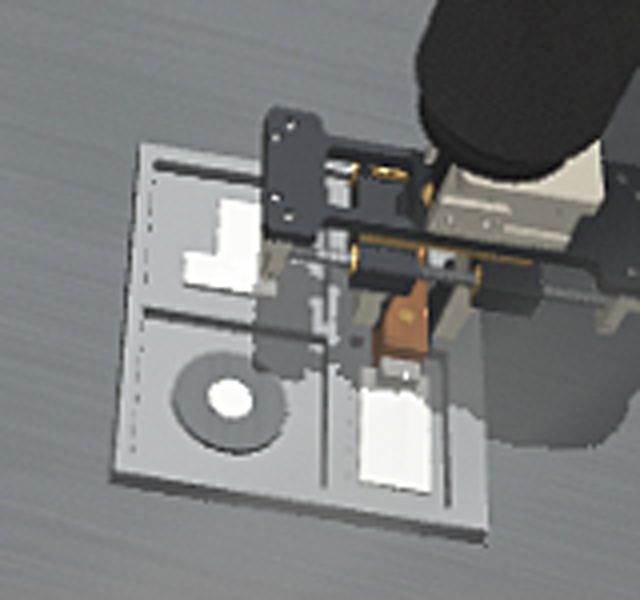

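The moment shows the rear of the handle touching first, with the scraper about 2 mm nose-up in the jaws. I'll ease the grip so it settles flat under slight contact before opening.

```bash
python3 -m handwheel '[[0,0,0,0],[0,0,0,0],[0,0,0,0]]' 1 5
python3 -m handwheel '[[0,0,-0.1,0],[0,0,0,0],[0,0,0,0]]' 1 3
python3 -c "
from station import arm
s=arm.get_state();print(s['eef_pos'],s['ee_rot'],s['t'],s['force'],s['moment'])"
```

```text
t: 10.45
eef_pos: [0.4755, 0.2694, 0.1969]
ee_rot: [-3.141, -0.0, 0.122]
force: [-2.5, 0.2, 7.4]
width: 0.0239
t: 10.75
eef_pos: [0.4756, 0.2694, 0.1956]
ee_rot: [-3.141, -0.001, 0.121]
force: [0.0, 0.8, 1.1]
width: 0.0239
[0.47564476 0.26938498 0.19558275] [-3.14131422e+00 -5.44833784e-04  1.21394151e-01] 10.75 [0.00481846 0.82122031 1.0759108 ] [ 0.22284569 -0.37919527  0.01968748]
```

```bash
python3 -m handwheel '[[0,0,-0.08,0],[0,0,0,0],[0,0,0,0]]' 1 3
python3 - <<'E'
from h import *
s=arm.get_state();print(s['eef_pos'],s['ee_rot'],s['t'],s['force'],s['moment'],s['width'])
f=arm.grab_frame('scene')
a=cv2.resize(f['image'][220:370,400:560],None,fx=4,fy=4,interpolation=cv2.INTER_CUBIC); cv2.imwrite('pics/crop9.png',a[...,::-1])
f=arm.grab_frame('side')
a=cv2.resize(f['image'][150:270,180:330],None,fx=4,fy=4,interpolation=cv2.INTER_CUBIC); cv2.imwrite('pics/crop9b.png',a[...,::-1])
E
```

```text
t: 11.05
eef_pos: [0.4755, 0.2693, 0.1948]
ee_rot: [-3.141, -0.0, 0.121]
force: [1.2, 1.5, 2.5]
width: 0.0241
[0.47552845 0.26929477 0.19482842] [-3.14126811e+00 -4.05710424e-04  1.21256774e-01] 11.05 [1.1503864  1.46961624 2.49045856] [ 0.40689473 -0.48084382  0.05922113] 0.02412390128069645
```

View pics/crop9b.png

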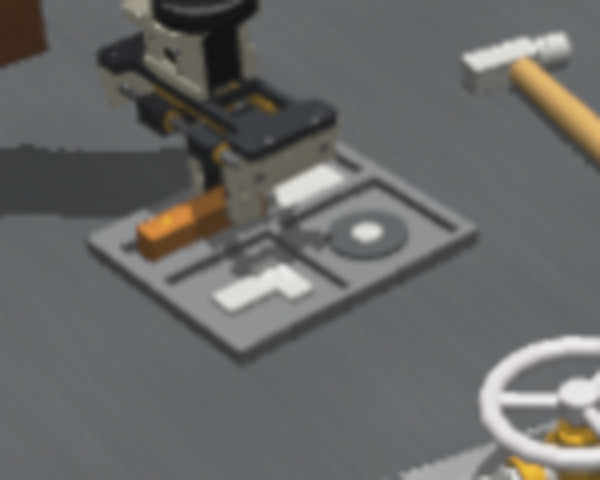

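View pics/crop9.png

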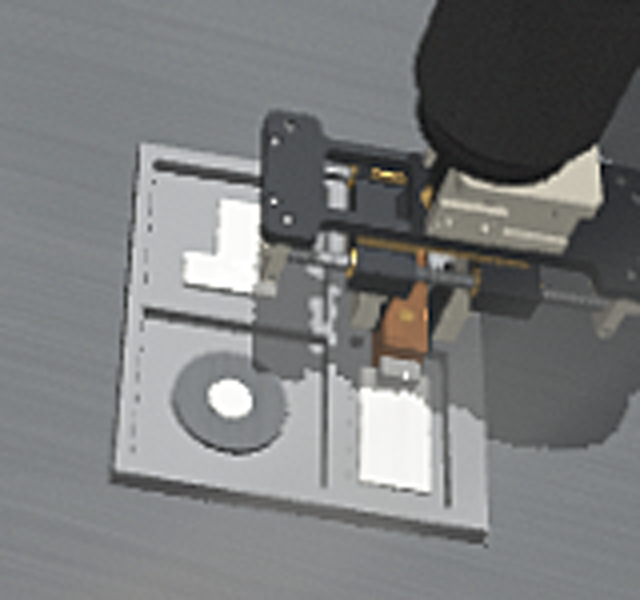

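```bash
python3 -m handwheel '[[0,0,0,0],[0,0,0,0],[0,0,0,0],[0,0,0,0],[0,0,0,0],[0,0,0,0]]' 0
python3 -m handwheel '[[0,0,2,0],[0,0,4,0],[0,0,4,0],[0,0,4,0],[-1.5,-2,3,0],[-1.5,-2,1,0],[0,0,0,0],[0,0,0,0]]'
python3 - <<'E'
from h import *
import pickle
np.set_printoptions(precision=4,suppress=True)
s=arm.get_state();print(s['eef_pos'],s['ee_rot'],s['t'],s['force'],s['width'])
f=arm.grab_frame('wrist'); save(f,'wrist8.png'); pickle.dump(f,open('wrist8.pkl','wb'))
f=arm.grab_frame('scene');pickle.dump(f,open('scene8.pkl','wb'))
a=cv2.resize(f['image'][220:370,400:560],None,fx=4,fy=4,interpolation=cv2.INTER_CUBIC); cv2.imwrite('pics/crop10.png',a[...,::-1])
E
```

```text
t: 11.75
eef_pos: [0.4753, 0.2691, 0.1948]
ee_rot: [3.141, 0.0, 0.121]
force: [0.8, 0.0, -0.1]
width: 0.0665
t: 12.55
eef_pos: [0.4452, 0.2288, 0.3754]
ee_rot: [-3.14, -0.001, 0.121]
force: [0.0, -0.2, -0.4]
width: 0.0878
[0.4452 0.2288 0.3754] [-3.1405 -0.001   0.121 ] 12.55 [ 0.0325 -0.1577 -0.3694] 0.08777234489277985
```

View pics/wrist8.png

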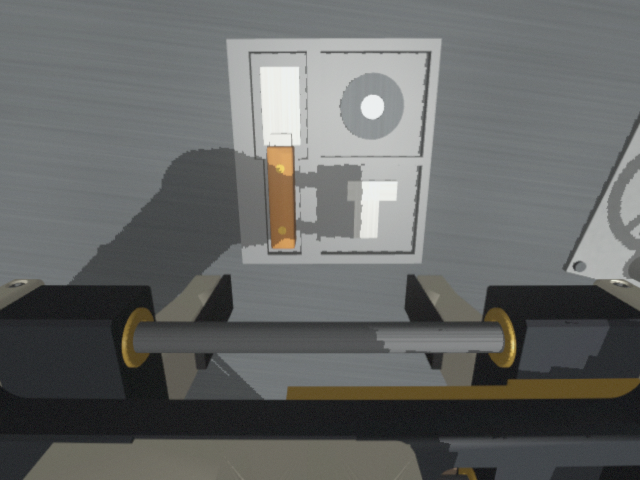

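View pics/crop10.png

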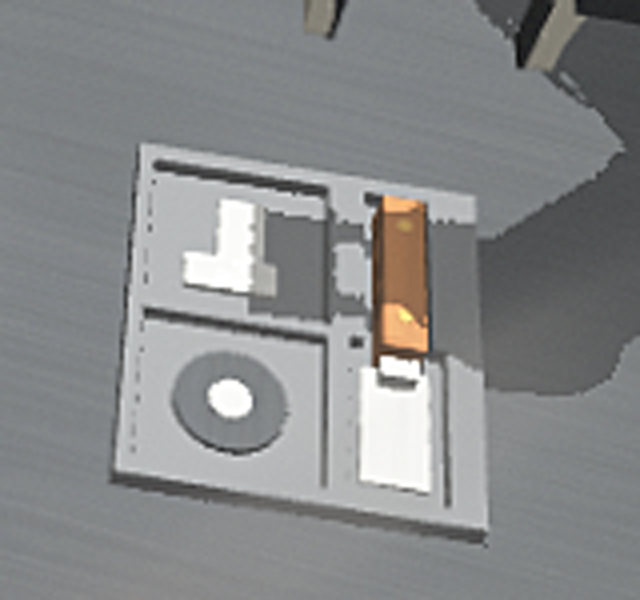

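The scraper appears seated: handle at (281,198), blade at (280,105), both inside the slot walls. I'll check heights and position by depth, and measure the knob.

Run:
```python
import pickle
from h import *
np.set_printoptions(precision=4,suppress=True)
f=pickle.load(open('wrist8.pkl','rb'))
print('handle top (.030)',depthpt(f,[[281,155],[281,198],[283,240]])); print('blade (.007)',depthpt(f,[[265,72],[295,72],[280,130],[268,140]]),'floor (.004)',depthpt(f,[[255,100],[303,100]]),'wall',depthpt(f,[[240,100]]))
c=np.array([.4863,.2704]); R=np.array([[np.cos(.12),np.sin(.12)],[-np.sin(.12),np.cos(.12)]])
loc=lambda P:(P[:,:2]-c)@R.T
print('tip corners slot',loc(onz(f,[[260.5,67.5],[299.5,67.5]],.007)))
print('handle ends slot',loc(onz(f,[[267,147],[293,147],[296,248],[271,248]],.030)))
g=pickle.load(open('scene8.pkl','rb'));
print('scene tip',loc(onz(g,np.array([[357,480],[430,495]])/4+[400,220],.007)))
# knob: side/scene views of black knob, unobstructed (from start pictures)
f=pickle.load(open('scene0.pkl','rb')); s=pickle.load(open('side0.pkl','rb'))
for n,g,(x0,x1,y0,y1) in (('scene',f,(300,330,225,270)),('side',s,(325,348,212,248))):
    v=g['image'][y0:y1,x0:x1].max(2)
    m=(v<75).astype(np.uint8); k,l,st,cc=cv2.connectedComponentsWithStats(m); i=1+st[1:,4].argmax()
    ys,xs=np.where(l==i); b=st[i]; print(n,b[0]+x0,b[1]+y0,b[2:],'topmid',xs[ys<ys.min()+3].mean()+x0,ys.min()+y0)
    print(' pred',proj(g,[[.5485,-.1245,.134],[.5485,-.1245,.094],[.5485,-.1245,.114]]))
    d=g['depth'][y0:y1,x0:x1]; uv=np.c_[xs+x0,ys+y0]; q=depthpt(g,uv); q=q[q[:,2]>.1]; t=q[q[:,2]>.131]; print(' depth',q.mean(0),'top',t.min(0),t.max(0),t.mean(0),len(t))
```

```text
handle top (.030) [[0.4936 0.2691 0.0307]
 [0.4533 0.2655 0.0305]
 [0.4114 0.2598 0.0309]]
blade (.007) [[0.5646 0.2929 0.0074]
 [0.5678 0.2653 0.008 ]
 [0.5148 0.2745 0.0077]
 [0.5041 0.285  0.0094]] floor (.004) [[0.5392 0.3007 0.0056]
 [0.5447 0.2555 0.0051]] wall [[0.5372 0.313  0.0144]]
tip corners slot [[ 0.0843  0.017 ]
 [ 0.0843 -0.019 ]]
handle ends slot [[ 0.0142  0.0106]
 [ 0.0142 -0.0133]
 [-0.0844 -0.0143]
 [-0.0845  0.0108]]
scene tip [[ 0.0843 -0.017 ]
 [ 0.086   0.0207]]
scene 308 242 [ 12  19 155] topmid 313.3478260869565 242
 pred [[312.0069 244.2174]
 [312.2054 256.7557]
 [312.1074 250.58  ]]
 depth [ 0.5589 -0.1174  0.1279] top [ 0.5412 -0.1299  0.1311] [1.1619 0.0989 0.9194] [ 0.5636 -0.1153  0.1513] 47
side 331 221 [ 11  17 154] topmid 336.0 221
 pred [[337.3094 223.0082]
 [337.336  236.1436]
 [337.3231 229.6296]]
 depth [ 0.5423 -0.1275  0.1215] top [ 0.5345 -0.1352  0.1315] [ 0.5538 -0.1147  0.1383] [ 0.5444 -0.1244  0.1347] 39
```

The scraper lies flat and centred, with its tip at slot x = +84 mm, its rear at -84 mm, and handle and blade heights as expected. Next I'll go to the valve and look at the knob from close above.

```bash
python3 -m handwheel '[[0.4,-4.5,0.5,-0.015],[0.4,-4.5,0.5,-0.015],[0.4,-4.5,0,-0.015],[0.4,-4.5,0,-0.015],[0.4,-4.5,0,-0.015],[0.4,-4.5,0,-0.015],[0.4,-4.5,0,-0.015],[0.4,-4.5,0,-0.015],[0,0,0,0],[0,0,0,0],[0,0,0,0]]' 0
python3 - <<'E'
from h import *
import pickle
f=arm.grab_frame('wrist'); save(f,'wrist9.png'); pickle.dump(f,open('wrist9.pkl','wb'))
np.set_printoptions(precision=4,suppress=True)
s=arm.get_state();print(s['eef_pos'],s['ee_rot'],s['t'])
d=f['depth']; ys,xs=np.where((d>0)&(np.indices(d.shape)[0]<270)); q=depthpt(f,np.c_[xs,ys])
v=f['image'].max(2)[ys,xs]
k=(q[:,2]>.125)&(q[:,2]<.16)&(q[:,0]<.65)&(v<90); w=q[k]; print('knob top',len(w),w.min(0),w.max(0),w.mean(0),np.c_[xs,ys][k].min(0),np.c_[xs,ys][k].max(0))
k=(q[:,2]>.078)&(q[:,2]<.1)&(q[:,0]<.6)&(q[:,1]>-.3)&(v>100); w=q[k]
k2=np.hypot(w[:,0]-.497,w[:,1]+.1445)<.02; print('hub',w[k2].min(0),w[k2].max(0))
(cx,cy),R=cv2.minEnclosingCircle(w[:,:2].astype(np.float32)); print('wheel circle',cx,cy,R)
E
```

```text
t: 13.75
eef_pos: [0.4777, -0.1304, 0.3841]
ee_rot: [3.142, 0.001, 0.001]
force: [-0.5, -0.0, 0.1]
width: 0.0879
[ 0.4777 -0.13    0.3843] [3.1416 0.001  0.0024] 13.8
knob top 508 [ 0.5374 -0.1342  0.1271] [ 0.5604 -0.1117  0.1369] [ 0.5488 -0.1222  0.1338] [289 120] [323 156]
hub [ 0.4797 -0.1642  0.0794] [ 0.5163 -0.1284  0.0971]
wheel circle 0.49794507026672363 -0.14379799365997314 0.061960410326719284
```

View pics/wrist9.png

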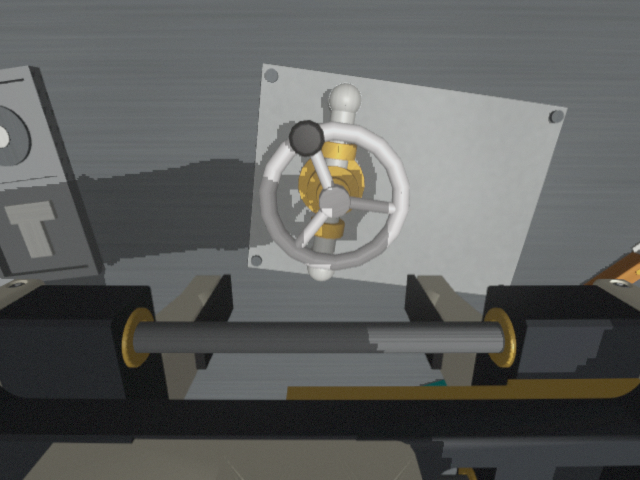

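The knob is at (0.549,-0.1228) and the wheel axis at (0.498,-0.1438). The radius comes out at 55.2 mm, as given, and the knob angle at about 0.39 rad. I'll descend on it.

```bash
python3 -m handwheel '[[3.5,0.35,0,0],[3.6,0.35,0,0],[0,0,-3,0],[0,0,-3,0],[0,0,-2.5,0],[0,0,-1,0],[0,0,0,0],[0,0,0,0],[0,0,0,0]]' 0 25
python3 -c "
from station import arm
s=arm.get_state();print(s['eef_pos'],s['ee_rot'],s['t'],s['force'])"
```

```text
t: 14.7
eef_pos: [0.549, -0.1236, 0.2914]
ee_rot: [-3.142, -0.003, 0.002]
force: [-0.0, -0.3, 0.4]
width: 0.0881
[ 0.54900015 -0.12355873  0.29144739] [-3.14158141e+00 -2.58133746e-03  1.93153722e-03] 14.7 [-0.04710718 -0.33084664  0.42422463]
```

```bash
python3 -m handwheel '[[0,0.05,-1,0],[0,0,-0.4,0],[0,0,0,0],[0,0,0,0]]' 0 25
python3 -m handwheel '[[0,0,0,0],[0,0,0,0],[0,0,0,0],[0,0,0,0],[0,0,0,0],[0,0,0,0],[0,0,0,0],[0,0,0,0],[0,0,0,0]]' 1 25
python3 - <<'E'
from h import *
f=arm.grab_frame('side'); s=arm.get_state();print(s['eef_pos'],s['ee_rot'],s['t'],s['force'],s['width'])
a=cv2.resize(f['image'][150:330,230:430],None,fx=3.2,fy=3.2,interpolation=cv2.INTER_CUBIC); cv2.imwrite('pics/crop11.png',a[...,::-1])
f=arm.grab_frame('wrist'); save(f,'wrist11.png')
E
```

```text
t: 15.1
eef_pos: [0.5483, -0.1235, 0.2758]
ee_rot: [3.141, 0.0, 0.001]
force: [-0.4, -0.1, 0.0]
width: 0.0874
t: 16.0
eef_pos: [0.5484, -0.1233, 0.2758]
ee_rot: [-3.141, -0.0, 0.001]
force: [0.4, -0.1, -0.1]
width: 0.023
[ 0.54843732 -0.12329961  0.27585901] [-3.14149888e+00 -1.34086909e-04  1.23632658e-03] 16.05 [-0.33504663  0.24587235  0.09123597] 0.02358776461459757
```

View pics/crop11.png

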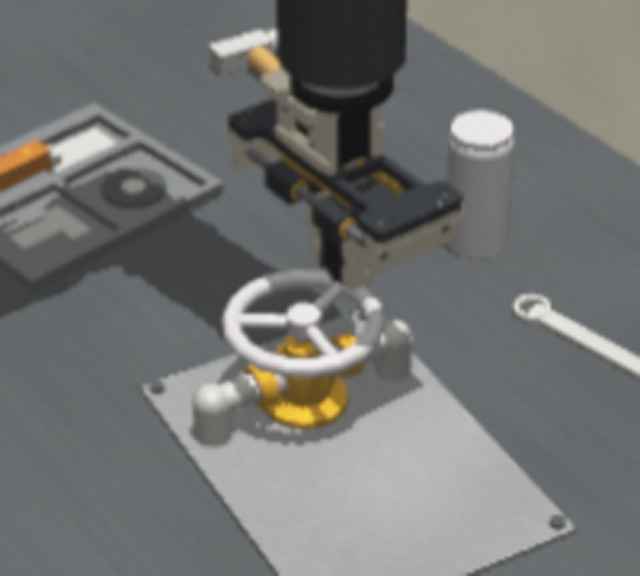

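View pics/wrist11.png

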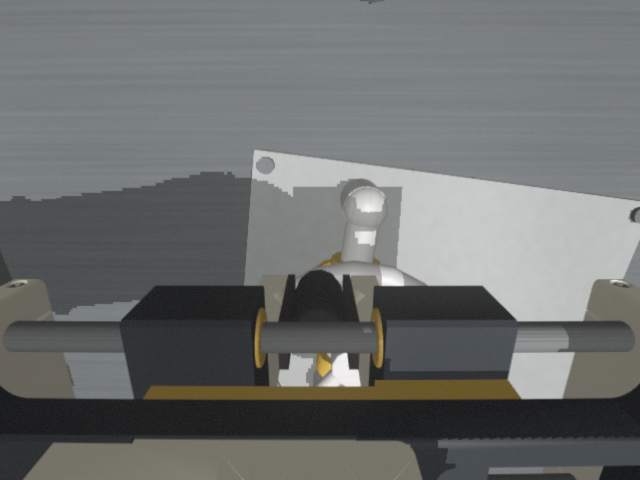

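The knob is gripped at 23.6 mm, close to its 24 mm diameter. I'll print the step tables and the oil can's position for clearance, and write a force check to run between moves.

```bash
cat > chk.py <<'E'
import sys,numpy as np
from station import arm
s=arm.get_state(); p=s['eef_pos'][:2]-np.array([.4979,-.1438]); a=np.arctan2(p[1],p[0]); F=s['force'][:2]
t=F@[-np.sin(a),np.cos(a)]; r=F@[np.cos(a),np.sin(a)]
print('t%.2f phi %.1f r %.1fmm tan %.1f rad %.1f Fz %.1f z %.4f w %.4f'%(s['t'],np.degrees(a),1e3*np.hypot(*p),t,r,s['force'][2],s['eef_pos'][2],s['width']))
sys.exit(int(abs(t)>(float(sys.argv[1]) if len(sys.argv)>1 else 9)))
E
python3 chk.py
python3 - <<'E'
from h import *
import pickle
f=pickle.load(open('scene0.pkl','rb')); print('can top',onz(f,[[314,340]],.12))
def rows(a0,step,n):
    a=np.radians(a0+step*np.arange(n+1)); P=np.round(5.5*np.c_[np.cos(a),np.sin(a)],2); return np.round(np.diff(P,axis=0),2).tolist()
for a,st,n in ((22,-10,12),(-98,-5,60)): print(a,st,[[x,y,0,0] for x,y in rows(a,st,n)])
E
```

```text
t16.10 phi 22.1 r 54.5mm tan 0.6 rad 0.5 Fz 0.3 z 0.2758 w 0.0231
can top [[ 0.74248827 -0.05304166  0.12      ]]
22 -10 [[0.28, -0.92, 0, 0], [0.12, -0.95, 0, 0], [-0.05, -0.96, 0, 0], [-0.22, -0.93, 0, 0], [-0.37, -0.88, 0, 0], [-0.53, -0.81, 0, 0], [-0.65, -0.7, 0, 0], [-0.77, -0.57, 0, 0], [-0.85, -0.44, 0, 0], [-0.92, -0.28, 0, 0], [-0.95, -0.12, 0, 0], [-0.96, 0.05, 0, 0]]
-98 -5 [[-0.47, 0.09, 0, 0], [-0.46, 0.13, 0, 0], [-0.45, 0.17, 0, 0], [-0.43, 0.2, 0, 0], [-0.42, 0.25, 0, 0], [-0.39, 0.28, 0, 0], [-0.36, 0.31, 0, 0], [-0.34, 0.34, 0, 0], [-0.3, 0.37, 0, 0], [-0.27, 0.4, 0, 0], [-0.24, 0.41, 0, 0], [-0.2, 0.44, 0, 0], [-0.16, 0.45, 0, 0], [-0.12, 0.47, 0, 0], [-0.08, 0.47, 0, 0], [-0.04, 0.48, 0, 0], [0.01, 0.48, 0, 0], [0.04, 0.48, 0, 0], [0.09, 0.47, 0, 0], [0.13, 0.46, 0, 0], [0.17, 0.45, 0, 0], [0.2, 0.43, 0, 0], [0.25, 0.42, 0, 0], [0.28, 0.39, 0, 0], [0.31, 0.36, 0, 0], [0.34, 0.34, 0, 0], [0.37, 0.3, 0, 0], [0.4, 0.27, 0, 0], [0.41, 0.24, 0, 0], [0.44, 0.2, 0, 0], [0.45, 0.16, 0, 0], [0.47, 0.12, 0, 0], [0.47, 0.08, 0, 0], [0.48, 0.04, 0, 0], [0.48, -0.01, 0, 0], [0.48, -0.04, 0, 0], [0.47, -0.09, 0, 0], [0.46, -0.13, 0, 0], [0.45, -0.17, 0, 0], [0.43, -0.2, 0, 0], [0.42, -0.25, 0, 0], [0.39, -0.28, 0, 0], [0.36, -0.31, 0, 0], [0.34, -0.34, 0, 0], [0.3, -0.37, 0, 0], [0.27, -0.4, 0, 0], [0.24, -0.41, 0, 0], [0.2, -0.44, 0, 0], [0.16, -0.45, 0, 0], [0.12, -0.47, 0, 0], [0.08, -0.47, 0, 0], [0.04, -0.48, 0, 0], [-0.01, -0.48, 0, 0], [-0.04, -0.48, 0, 0], [-0.09, -0.47, 0, 0], [-0.13, -0.46, 0, 0], [-0.17, -0.45, 0, 0], [-0.2, -0.43, 0, 0], [-0.25, -0.42, 0, 0], [-0.28, -0.39, 0, 0]]
```

```bash
python3 -m handwheel '[[0.28,-0.92,0,0],[0.12,-0.95,0,0],[-0.05,-0.96,0,0],[-0.22,-0.93,0,0]]' >/dev/null; python3 chk.py 15 && python3 -m handwheel '[[-0.37,-0.88,0,0],[-0.53,-0.81,0,0],[-0.65,-0.7,0,0],[-0.77,-0.57,0,0]]' >/dev/null; python3 chk.py 15 && python3 -m handwheel '[[-0.85,-0.44,0,0],[-0.92,-0.28,0,0],[-0.95,-0.12,0,0],[-0.96,0.05,0,0]]'; python3 chk.py
```

```text
t16.50 phi -19.4 r 54.4mm tan 2.8 rad -6.7 Fz 5.2 z 0.2758 w 0.0233
t16.90 phi -59.6 r 54.5mm tan 3.2 rad -13.8 Fz 6.8 z 0.2757 w 0.0232
t: 17.3
eef_pos: [0.49, -0.1982, 0.2759]
ee_rot: [-3.14, -0.003, 0.0]
force: [4.1, 12.5, -2.1]
width: 0.023
t17.30 phi -98.3 r 55.0mm tan 2.3 rad -13.0 Fz -2.1 z 0.2759 w 0.0230
```

The wheel turns at 2–3 N tangentially. I'll trim the radial pull by 1 mm and continue in 5° steps, checking force after each.

```bash
H="python3 -m handwheel"; C="python3 chk.py 9"
(python3 -m handwheel '[[-0.47,0.19,0,0],[0,0,0,0]]' >/dev/null && python3 chk.py &&
python3 -m handwheel '[[-0.46,0.13,0,0],[0,0,0,0]]' >/dev/null && python3 chk.py &&
python3 -m handwheel '[[-0.45,0.17,0,0],[0,0,0,0]]' >/dev/null && python3 chk.py &&
python3 -m handwheel '[[-0.43,0.2,0,0],[0,0,0,0]]' >/dev/null && python3 chk.py &&
python3 -m handwheel '[[-0.42,0.25,0,0],[0,0,0,0]]' >/dev/null && python3 chk.py &&
python3 -m handwheel '[[-0.39,0.28,0,0],[0,0,0,0]]' >/dev/null && python3 chk.py &&
python3 -m handwheel '[[-0.36,0.31,0,0],[0,0,0,0]]' >/dev/null && python3 chk.py &&
python3 -m handwheel '[[-0.34,0.34,0,0],[0,0,0,0]]' >/dev/null && python3 chk.py &&
python3 -m handwheel '[[-0.3,0.37,0,0],[0,0,0,0]]' >/dev/null && python3 chk.py &&
python3 -m handwheel '[[-0.27,0.4,0,0],[0,0,0,0]]' >/dev/null && python3 chk.py &&
python3 -m handwheel '[[-0.24,0.41,0,0],[0,0,0,0]]' >/dev/null && python3 chk.py &&
python3 -m handwheel '[[-0.2,0.44,0,0],[0,0,0,0]]' >/dev/null && python3 chk.py )
```

```text
t17.50 phi -104.2 r 54.7mm tan -1.8 rad -4.0 Fz 0.1 z 0.2759 w 0.0230
t17.70 phi -108.9 r 54.6mm tan 1.2 rad -1.9 Fz -2.6 z 0.2759 w 0.0231
t17.90 phi -114.2 r 54.7mm tan 1.1 rad 0.1 Fz -1.6 z 0.2759 w 0.0236
t18.10 phi -119.4 r 54.8mm tan 0.1 rad -0.3 Fz -1.3 z 0.2758 w 0.0231
t18.30 phi -124.6 r 54.8mm tan 0.0 rad -0.5 Fz -0.7 z 0.2758 w 0.0229
t18.50 phi -129.7 r 54.9mm tan -1.4 rad -0.1 Fz -0.8 z 0.2758 w 0.0233
t18.70 phi -134.6 r 55.0mm tan 0.3 rad 1.3 Fz -0.3 z 0.2759 w 0.0236
t18.90 phi -139.6 r 55.1mm tan -1.1 rad 2.0 Fz -0.2 z 0.2758 w 0.0231
t19.10 phi -144.6 r 55.1mm tan 0.5 rad 2.0 Fz 0.9 z 0.2758 w 0.0233
t19.30 phi -149.6 r 55.2mm tan -1.3 rad 2.0 Fz 2.0 z 0.2758 w 0.0233
t19.50 phi -154.4 r 55.3mm tan -1.0 rad 2.2 Fz 2.6 z 0.2758 w 0.0228
t19.70 phi -159.4 r 55.4mm tan -1.8 rad 2.8 Fz 2.4 z 0.2758 w 0.0230
```

```bash
(python3 -m handwheel '[[-0.16,0.45,0,0],[0,0,0,0]]' >/dev/null && python3 chk.py &&
python3 -m handwheel '[[-0.12,0.47,0,0],[0,0,0,0]]' >/dev/null && python3 chk.py &&
python3 -m handwheel '[[-0.08,0.47,0,0],[0,0,0,0]]' >/dev/null && python3 chk.py &&
python3 -m handwheel '[[-0.04,0.48,0,0],[0,0,0,0]]' >/dev/null && python3 chk.py &&
python3 -m handwheel '[[0.01,0.48,0,0],[0,0,0,0]]' >/dev/null && python3 chk.py &&
python3 -m handwheel '[[0.04,0.48,0,0],[0,0,0,0]]' >/dev/null && python3 chk.py &&
python3 -m handwheel '[[0.09,0.47,0,0],[0,0,0,0]]' >/dev/null && python3 chk.py &&
python3 -m handwheel '[[0.13,0.46,0,0],[0,0,0,0]]' >/dev/null && python3 chk.py &&
python3 -m handwheel '[[0.17,0.45,0,0],[0,0,0,0]]' >/dev/null && python3 chk.py &&
python3 -m handwheel '[[0.2,0.43,0,0],[0,0,0,0]]' >/dev/null && python3 chk.py &&
python3 -m handwheel '[[0.25,0.42,0,0],[0,0,0,0]]' >/dev/null && python3 chk.py &&
python3 -m handwheel '[[0.28,0.39,0,0],[0,0,0,0]]' >/dev/null && python3 chk.py &&
python3 -m handwheel '[[0.31,0.36,0,0],[0,0,0,0]]' >/dev/null && python3 chk.py &&
python3 -m handwheel '[[0.34,0.34,0,0],[0,0,0,0]]' >/dev/null && python3 chk.py &&
python3 -m handwheel '[[0.37,0.3,0,0],[0,0,0,0]]' >/dev/null && python3 chk.py &&
python3 -m handwheel '[[0.4,0.27,0,0],[0,0,0,0]]' >/dev/null && python3 chk.py )
```

```text
t19.90 phi -164.4 r 55.4mm tan -1.6 rad 3.6 Fz 1.9 z 0.2758 w 0.0236
t20.10 phi -169.4 r 55.5mm tan -1.7 rad 3.5 Fz 1.8 z 0.2758 w 0.0236
t20.30 phi -174.3 r 55.6mm tan -0.5 rad 3.9 Fz 2.5 z 0.2758 w 0.0233
t20.50 phi -179.3 r 55.7mm tan -1.2 rad 5.7 Fz 2.3 z 0.2758 w 0.0235
t20.70 phi 175.7 r 55.7mm tan -1.0 rad 5.4 Fz 2.9 z 0.2758 w 0.0232
t20.90 phi 170.8 r 55.8mm tan -0.7 rad 5.0 Fz 2.3 z 0.2758 w 0.0231
t21.10 phi 165.8 r 55.8mm tan -0.3 rad 4.7 Fz 1.2 z 0.2758 w 0.0233
t21.30 phi 160.9 r 55.8mm tan -1.2 rad 3.8 Fz 2.3 z 0.2758 w 0.0235
t21.50 phi 155.9 r 55.8mm tan -0.8 rad 4.9 Fz 1.9 z 0.2758 w 0.0233
t21.70 phi 151.0 r 55.9mm tan -0.8 rad 5.0 Fz 1.6 z 0.2758 w 0.0238
t21.90 phi 146.0 r 55.9mm tan -0.8 rad 5.4 Fz 0.3 z 0.2758 w 0.0233
t22.10 phi 141.1 r 55.9mm tan 0.2 rad 4.9 Fz 1.3 z 0.2758 w 0.0232
t22.30 phi 136.2 r 55.9mm tan -0.2 rad 6.0 Fz 0.8 z 0.2758 w 0.0232
t22.50 phi 131.2 r 56.0mm tan 0.0 rad 4.0 Fz -0.3 z 0.2758 w 0.0235
t22.70 phi 126.3 r 55.9mm tan 0.3 rad 3.9 Fz -1.6 z 0.2759 w 0.0236
t22.90 phi 121.3 r 55.9mm tan 0.1 rad 3.7 Fz -1.2 z 0.2759 w 0.0233
```

```bash
(python3 -m handwheel '[[0.41,0.24,0,0],[0,0,0,0]]' >/dev/null && python3 chk.py &&
python3 -m handwheel '[[0.44,0.2,0,0],[0,0,0,0]]' >/dev/null && python3 chk.py &&
python3 -m handwheel '[[0.45,0.16,0,0],[0,0,0,0]]' >/dev/null && python3 chk.py &&
python3 -m handwheel '[[0.47,0.12,0,0],[0,0,0,0]]' >/dev/null && python3 chk.py &&
python3 -m handwheel '[[0.47,0.08,0,0],[0,0,0,0]]' >/dev/null && python3 chk.py &&
python3 -m handwheel '[[0.48,0.04,0,0],[0,0,0,0]]' >/dev/null && python3 chk.py &&
python3 -m handwheel '[[0.48,-0.01,0,0],[0,0,0,0]]' >/dev/null && python3 chk.py &&
python3 -m handwheel '[[0.48,-0.04,0,0],[0,0,0,0]]' >/dev/null && python3 chk.py &&
python3 -m handwheel '[[0.47,-0.09,0,0],[0,0,0,0]]' >/dev/null && python3 chk.py &&
python3 -m handwheel '[[0.46,-0.13,0,0],[0,0,0,0]]' >/dev/null && python3 chk.py &&
python3 -m handwheel '[[0.45,-0.17,0,0],[0,0,0,0]]' >/dev/null && python3 chk.py &&
python3 -m handwheel '[[0.43,-0.2,0,0],[0,0,0,0]]' >/dev/null && python3 chk.py &&
python3 -m handwheel '[[0.42,-0.25,0,0],[0,0,0,0]]' >/dev/null && python3 chk.py &&
python3 -m handwheel '[[0.39,-0.28,0,0],[0,0,0,0]]' >/dev/null && python3 chk.py &&
python3 -m handwheel '[[0.36,-0.31,0,0],[0,0,0,0]]' >/dev/null && python3 chk.py &&
python3 -m handwheel '[[0.34,-0.34,0,0],[0,0,0,0]]' >/dev/null && python3 chk.py )
```

```text
t23.10 phi 116.4 r 55.9mm tan 0.8 rad 1.6 Fz -2.0 z 0.2759 w 0.0232
t23.30 phi 111.5 r 55.9mm tan 0.1 rad 1.6 Fz -3.4 z 0.2759 w 0.0233
t23.50 phi 106.6 r 55.9mm tan 0.1 rad 0.6 Fz -3.0 z 0.2759 w 0.0234
t23.70 phi 101.6 r 55.8mm tan 0.4 rad -0.1 Fz -3.6 z 0.2759 w 0.0230
t23.90 phi 96.8 r 55.8mm tan 1.2 rad -1.3 Fz -3.8 z 0.2759 w 0.0231
t24.10 phi 91.9 r 55.8mm tan 0.6 rad -2.4 Fz -2.1 z 0.2759 w 0.0233
t24.30 phi 87.0 r 55.8mm tan 1.0 rad -2.8 Fz -2.8 z 0.2759 w 0.0235
t24.50 phi 82.1 r 55.7mm tan 0.9 rad -3.8 Fz -3.0 z 0.2759 w 0.0230
t24.70 phi 77.2 r 55.6mm tan 0.4 rad -5.1 Fz -1.2 z 0.2759 w 0.0237
t24.90 phi 72.3 r 55.6mm tan 0.4 rad -4.7 Fz -2.0 z 0.2759 w 0.0234
t25.10 phi 67.3 r 55.5mm tan 0.1 rad -5.8 Fz -1.3 z 0.2759 w 0.0233
t25.30 phi 62.4 r 55.4mm tan 0.1 rad -5.3 Fz -1.1 z 0.2759 w 0.0229
t25.50 phi 57.3 r 55.4mm tan -0.3 rad -4.3 Fz -0.9 z 0.2758 w 0.0232
t25.70 phi 52.3 r 55.3mm tan -0.4 rad -5.9 Fz -0.8 z 0.2759 w 0.0231
t25.90 phi 47.3 r 55.2mm tan 0.7 rad -4.7 Fz 0.4 z 0.2759 w 0.0233
t26.10 phi 42.4 r 55.1mm tan -1.1 rad -5.4 Fz -0.6 z 0.2759 w 0.0232
```

```bash
(python3 -m handwheel '[[0.3,-0.37,0,0],[0,0,0,0]]' >/dev/null && python3 chk.py &&
python3 -m handwheel '[[0.27,-0.4,0,0],[0,0,0,0]]' >/dev/null && python3 chk.py &&
python3 -m handwheel '[[0.24,-0.41,0,0],[0,0,0,0]]' >/dev/null && python3 chk.py &&
python3 -m handwheel '[[0.2,-0.44,0,0],[0,0,0,0]]' >/dev/null && python3 chk.py &&
python3 -m handwheel '[[0.16,-0.45,0,0],[0,0,0,0]]' >/dev/null && python3 chk.py &&
python3 -m handwheel '[[0.12,-0.47,0,0],[0,0,0,0]]' >/dev/null && python3 chk.py &&
python3 -m handwheel '[[0.08,-0.47,0,0],[0,0,0,0]]' >/dev/null && python3 chk.py &&
python3 -m handwheel '[[0.04,-0.48,0,0],[0,0,0,0]]' >/dev/null && python3 chk.py &&
python3 -m handwheel '[[-0.01,-0.48,0,0],[0,0,0,0]]' >/dev/null && python3 chk.py &&
python3 -m handwheel '[[-0.04,-0.48,0,0],[0,0,0,0]]' >/dev/null && python3 chk.py &&
python3 -m handwheel '[[-0.09,-0.47,0,0],[0,0,0,0]]' >/dev/null && python3 chk.py &&
python3 -m handwheel '[[-0.13,-0.46,0,0],[0,0,0,0]]' >/dev/null && python3 chk.py &&
python3 -m handwheel '[[-0.17,-0.45,0,0],[0,0,0,0]]' >/dev/null && python3 chk.py &&
python3 -m handwheel '[[-0.2,-0.43,0,0],[0,0,0,0]]' >/dev/null && python3 chk.py &&
python3 -m handwheel '[[-0.25,-0.42,0,0],[0,0,0,0]]' >/dev/null && python3 chk.py &&
python3 -m handwheel '[[-0.28,-0.39,0,0],[0,0,0,0]]' >/dev/null && python3 chk.py )
```

```text
t26.30 phi 37.4 r 55.0mm tan 0.0 rad -5.6 Fz 0.4 z 0.2758 w 0.0235
t26.50 phi 32.4 r 54.9mm tan -0.9 rad -5.0 Fz 0.4 z 0.2758 w 0.0233
t26.70 phi 27.5 r 54.9mm tan -0.4 rad -5.3 Fz 0.3 z 0.2758 w 0.0236
t26.90 phi 22.5 r 54.8mm tan -0.8 rad -6.0 Fz 0.8 z 0.2758 w 0.0234
t27.10 phi 17.6 r 54.7mm tan 0.1 rad -5.7 Fz 2.0 z 0.2758 w 0.0234
t27.30 phi 12.5 r 54.7mm tan -1.3 rad -5.6 Fz 1.3 z 0.2758 w 0.0234
t27.50 phi 7.6 r 54.6mm tan -1.3 rad -5.2 Fz 1.2 z 0.2758 w 0.0230
t27.70 phi 2.6 r 54.5mm tan -1.4 rad -5.2 Fz 2.2 z 0.2758 w 0.0235
t27.90 phi -2.4 r 54.4mm tan -0.4 rad -5.3 Fz 0.7 z 0.2758 w 0.0232
t28.10 phi -7.0 r 54.4mm tan 2.4 rad -6.0 Fz 2.1 z 0.2758 w 0.0233
t28.30 phi -8.4 r 54.5mm tan 26.7 rad -8.9 Fz 3.6 z 0.2757 w 0.0233
```

The stop is felt at φ≈-7 to -8°: tangential force jumps to 27 N after 6.8 rad of travel, which is within the expected 2.5–7.5. I'll ease the press and read the contact angle.

```bash
python3 -m handwheel '[[0.02,0.15,0,0],[0,0,0,0],[0,0,0,0]]'; python3 chk.py; python3 -m handwheel '[[0.01,0.08,0,0],[0,0,0,0],[0,0,0,0]]'; python3 chk.py; python3 -c "
from station import arm;print(arm.get_state()['eef_pos'])"
```

```text
t: 28.6
eef_pos: [0.5519, -0.1512, 0.2757]
ee_rot: [-3.137, -0.002, 0.002]
force: [-5.0, 18.6, 2.3]
width: 0.0231
t28.60 phi -7.8 r 54.5mm tan 17.8 rad -7.5 Fz 2.3 z 0.2757 w 0.0231
t: 28.9
eef_pos: [0.552, -0.151, 0.2757]
ee_rot: [-3.138, -0.001, 0.002]
force: [-5.1, 14.7, 2.6]
width: 0.0232
t28.90 phi -7.6 r 54.5mm tan 13.9 rad -7.0 Fz 2.6 z 0.2757 w 0.0232
[ 0.55196915 -0.15096983  0.27574682]
```

The readings extrapolate to zero load at φ≈-6.8°, so shut corresponds to TCP ≈ (0.5520,-0.1503). Two turns must end back at that same point. I'll print the counter-clockwise step table for one turn.

```bash
python3 - <<'E'
import numpy as np
a=np.radians(-10+10*np.arange(37)); P=np.round(5.5*np.c_[np.cos(a),np.sin(a)],2); d=np.round(np.diff(P,axis=0),2)
print([[x,y,0,0] for x,y in d.tolist()])
E
sed -i 's/.4979,-.1438/.4973,-.1432/' chk.py; python3 chk.py 30
```

```text
[[0.08, 0.96, 0, 0], [-0.08, 0.96, 0, 0], [-0.25, 0.92, 0, 0], [-0.41, 0.87, 0, 0], [-0.55, 0.79, 0, 0], [-0.67, 0.67, 0, 0], [-0.79, 0.55, 0, 0], [-0.87, 0.41, 0, 0], [-0.92, 0.25, 0, 0], [-0.96, 0.08, 0, 0], [-0.96, -0.08, 0, 0], [-0.92, -0.25, 0, 0], [-0.87, -0.41, 0, 0], [-0.79, -0.55, 0, 0], [-0.67, -0.67, 0, 0], [-0.55, -0.79, 0, 0], [-0.41, -0.87, 0, 0], [-0.25, -0.92, 0, 0], [-0.08, -0.96, 0, 0], [0.08, -0.96, 0, 0], [0.25, -0.92, 0, 0], [0.41, -0.87, 0, 0], [0.55, -0.79, 0, 0], [0.67, -0.67, 0, 0], [0.79, -0.55, 0, 0], [0.87, -0.41, 0, 0], [0.92, -0.25, 0, 0], [0.96, -0.08, 0, 0], [0.96, 0.08, 0, 0], [0.92, 0.25, 0, 0], [0.87, 0.41, 0, 0], [0.79, 0.55, 0, 0], [0.67, 0.67, 0, 0], [0.55, 0.79, 0, 0], [0.41, 0.87, 0, 0], [0.25, 0.92, 0, 0]]
t28.90 phi -8.1 r 55.2mm tan 13.8 rad -7.1 Fz 2.6 z 0.2757 w 0.0232
```

```bash
(python3 -m handwheel '[[0.08,0.96,0,0],[-0.08,0.96,0,0],[-0.25,0.92,0,0],[-0.41,0.87,0,0],[-0.55,0.79,0,0],[-0.67,0.67,0,0],[-0.79,0.55,0,0],[-0.87,0.41,0,0],[-0.92,0.25,0,0]]' >/dev/null; python3 chk.py 20 && python3 -m handwheel '[[-0.96,0.08,0,0],[-0.96,-0.08,0,0],[-0.92,-0.25,0,0],[-0.87,-0.41,0,0],[-0.79,-0.55,0,0],[-0.67,-0.67,0,0],[-0.55,-0.79,0,0],[-0.41,-0.87,0,0],[-0.25,-0.92,0,0]]' >/dev/null; python3 chk.py 20 )
```

```text
t29.80 phi 80.9 r 55.1mm tan -2.8 rad -3.4 Fz -6.6 z 0.2758 w 0.0233
t30.70 phi 170.7 r 55.1mm tan -1.9 rad -7.4 Fz -14.0 z 0.2759 w 0.0234
```

```bash
(python3 -m handwheel '[[-0.04,-0.96,0,0],[0.08,-0.96,0,0],[0.25,-0.92,0,0],[0.41,-0.87,0,0],[0.55,-0.79,0,0],[0.67,-0.67,0,0],[0.79,-0.55,0,0],[0.87,-0.41,0,0],[0.92,-0.25,0,0]]' >/dev/null; python3 chk.py 20 && python3 -m handwheel '[[0.96,-0.08,0,0],[0.96,0.08,0,0],[0.92,0.25,0,0],[0.87,0.41,0,0],[0.79,0.55,0,0],[0.67,0.67,0,0],[0.55,0.79,0,0],[0.41,0.87,0,0],[0.25,0.92,0,0]]' >/dev/null; python3 chk.py 20 )
```

```text
t31.60 phi -100.5 r 55.3mm tan -3.1 rad -11.6 Fz 0.1 z 0.2758 w 0.0235
t32.50 phi -9.6 r 55.4mm tan -2.1 rad -4.5 Fz -0.2 z 0.2758 w 0.0231
```

```bash
(python3 -m handwheel '[[0.08,0.96,0,0],[-0.08,0.96,0,0],[-0.25,0.92,0,0],[-0.41,0.87,0,0],[-0.55,0.79,0,0],[-0.67,0.67,0,0],[-0.79,0.55,0,0],[-0.87,0.41,0,0],[-0.92,0.25,0,0]]' >/dev/null; python3 chk.py 20 && python3 -m handwheel '[[-0.93,0.08,0,0],[-0.96,-0.08,0,0],[-0.92,-0.25,0,0],[-0.87,-0.41,0,0],[-0.79,-0.55,0,0],[-0.67,-0.67,0,0],[-0.55,-0.79,0,0],[-0.41,-0.87,0,0],[-0.25,-0.92,0,0]]' >/dev/null; python3 chk.py 20 && python3 -m handwheel '[[-0.08,-0.93,0,0],[0.08,-0.96,0,0],[0.25,-0.92,0,0],[0.41,-0.87,0,0],[0.55,-0.79,0,0],[0.67,-0.67,0,0],[0.79,-0.55,0,0],[0.87,-0.41,0,0],[0.92,-0.25,0,0]]' >/dev/null; python3 chk.py 20 )
```

```text
t33.40 phi 80.4 r 55.1mm tan -3.1 rad -5.2 Fz -6.6 z 0.2759 w 0.0232
t34.30 phi 171.0 r 54.8mm tan -2.2 rad -2.6 Fz -9.5 z 0.2759 w 0.0233
t35.20 phi -98.9 r 55.1mm tan -2.3 rad -10.0 Fz -1.3 z 0.2758 w 0.0235
```

```bash
python3 -m handwheel '[[0.96,-0.02,0,0],[0.96,0.1,0,0],[0.92,0.25,0,0],[0.87,0.41,0,0],[0.79,0.55,0,0],[0.67,0.67,0,0],[0.55,0.79,0,0],[0.41,0.87,0,0],[0,0,0,0],[0,0,0,0],[0,0,0,0]]'; python3 chk.py 20
```

```text
t: 36.3
eef_pos: [0.5496, -0.1608, 0.2759]
ee_rot: [-3.141, -0.001, 0.002]
force: [-0.7, 2.3, -4.9]
width: 0.0234
t36.30 phi -18.6 r 55.1mm tan 2.0 rad -1.4 Fz -4.9 z 0.2759 w 0.0234
```

```bash
python3 -m handwheel '[[0.14,0.5,0,0],[0.08,0.35,0,0],[0.03,0.15,0,0],[0,0,0,0],[0,0,0,0],[0,0,0,0],[0,0,0,0]]'; python3 chk.py 20;  python3 -c "
from station import arm;print(arm.get_state()['eef_pos'])"
```

```text
t: 37.0
eef_pos: [0.552, -0.1511, 0.2759]
ee_rot: [-3.141, -0.0, 0.001]
force: [0.9, 0.9, -5.6]
width: 0.0231
t37.00 phi -8.2 r 55.2mm tan 1.0 rad 0.7 Fz -5.6 z 0.2759 w 0.0231
[ 0.55196094 -0.15112509  0.27587331]
```

```bash
python3 -m handwheel '[[0.01,0.1,0,0],[0,0,0,0],[0,0,0,0],[0,0,0,0],[0,0,0,0],[0,0,0,0]]'; python3 chk.py 20;  python3 -c "
from station import arm;print(arm.get_state()['eef_pos'])"
```

```text
t: 37.6
eef_pos: [0.5521, -0.1503, 0.2759]
ee_rot: [3.141, -0.0, 0.001]
force: [0.8, -2.1, -6.3]
width: 0.0233
t37.60 phi -7.3 r 55.3mm tan -2.0 rad 1.1 Fz -6.3 z 0.2759 w 0.0233
[ 0.55210773 -0.15025229  0.27588572]
```

Now at the target, φ = -7.3°. I'll do a final visual check.

Run:
```python
from h import *
f=arm.grab_frame('side'); save(f,'sideF.png')
f=arm.grab_frame('scene'); save(f,'sceneF.png')
s=arm.get_state();print(s['t'],s['qd'],s['width'],s['force'])
```

```text
37.7 [ 1.35158319e-03  1.53874286e-04 -3.44721639e-04  4.03485278e-05
  4.18331333e-04  8.01355785e-04] 0.022994564505452644 [ 0.5949502  -1.56442938 -6.86496913]
```

View pics/sideF.png

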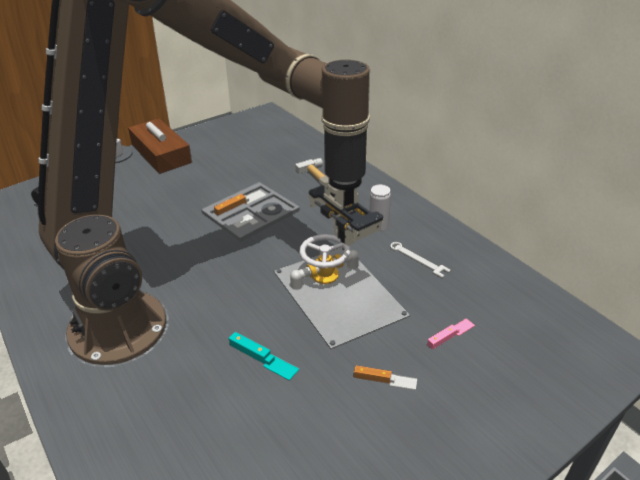

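View pics/sceneF.png

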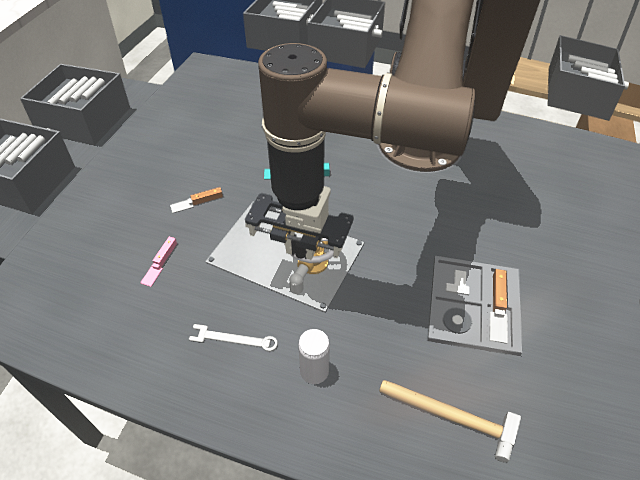

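The final pictures show the scraper flat in the tray at scene (500,305) with its blade at the wide end. The oil can, hammer and spanner have not moved. The gripper is still on the knob and the arm is at rest, so I'm handing in.

```bash
python3 -c "
from station import arm
print(arm.job_done()); s=arm.get_state(); print(s['t'],s['eef_pos'],s['width'])"
```

```text
the job is handed in; nothing more can be done
None
the job is handed in; nothing more can be done
```

I did the whole job in the order asked and handed it in at about 37.7 s; no verdict was reported.

- **Scraper:** It is the larger brown one, taken off the base plate. It lies flat in the long compartment with its blade at the wide end. In slot coordinates the tip is at x = +84 mm and the rear at −84 mm. Both lie within 2 mm of the slot's centre line, and the depth heights of handle and blade are within about 1 mm (one blade point 2 mm high).
- **Problem on placing:** The handle's rear touched first because the scraper sat about 2 mm nose-up in the fingers. That gave 28 N of downward push. I eased the grip until it settled flat and only then opened the fingers.
- **Wheel:** I wound it clockwise about 6.8 rad to the hard stop, where the tangential force jumped from about 2 to 27 N. I then backed it off two full turns to the same spot. The final knob angle is −7.3°, against about −7.35° extrapolated for the stop with no load. I estimate the error at under about 1°, though I had no direct reading of the wheel joint.
- **At hand-in:** The knob was still gripped at about 23 mm opening (its diameter is 24 mm) with the grip set to 25 N, and the arm was at rest. A steady vertical force of about −6 N remained on the wrist. The last pictures show the oil can, hammer and spanner unmoved.

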